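# Level the investing plate with a wedge and stand the casting flasks on it

## Task

Get the investing plate ready for casting: stand the bull's-eye level on the middle of the plate and push the wooden wedge, thin end first, under the plate's low foot until the bubble lies inside the circle and the hand is off plate and level; then put the level back in its wooden cradle. After levelling, raise every steel flask lying in the rack (end against the stop rail, lift the other end) and stand each upright and fully down in a rubber base of its own on the plate, which must still be level at the end. Leave the solder tin and the red pot alone.

Things in the scene. Friction and masses are not known exactly. Their poses are not given: they have to be found in the camera images.
- plate: Three-cornered aluminium plate, loose, 1.6 kg, 10 mm thick (underside 24 mm, top 34 mm above its origin). Under each corner, 108 mm from the centre, is a foot with a round rubber sole (ball of 14 mm radius). Origin: under the centre, level with the soles of the two good feet; z up. The low corner lies towards the plate's own -x, the good feet towards (+x, +y) and (+x, -y).
- low_foot (a point): Point of the plate where the sole of the low foot would be if its screw had not slipped back 3 to 6.5 mm (it is seized, and stands on the worktop, so the plate slopes down 1 to 2.3 degrees to this corner). Lies 108 mm from the centre towards the plate's -x; the corner's edge is 18 mm further out. Lift this corner 3 to 6.5 mm to level the plate; the lever from the other two feet is 162 mm.
- level: Round bull's-eye level in a brass housing, 46 mm across, 22 mm high, 160 g, loose; it starts in its cradle. Origin: centre of its underside. On the middle of the plate it has 5 mm of room to the rubber bases, whose rims are 10 mm high over the plate: grip its upper half.
- vial (a point): Centre of the level's glass, on top of it, 22.6 mm above its underside. A black circle of 7.5 mm radius is drawn round this point.
- bubble (a point): Centre of the bubble (pale, 10 mm across). It floats to the high side: 5.2 mm for each degree of slope, up to 13.5 mm, and needs about 1 s to settle. It lies inside the circle when it is within 2.5 mm of the centre (slope under 0.48 degrees).
- cradle: Turned dark wooden cradle of the level, fixed: a round cup 67 mm across and 16 mm high with a flared recess, about 51 mm wide at its floor. Origin: under its centre; the level stands on the floor of the recess, 8 mm above this.
- seat_1 (a point): Centre of the inner floor of the rubber base next to the low corner, 58 mm from the plate's centre, 37 mm above the plate's origin. The rim is 7 mm high over this floor; the recess is 45 mm wide at the floor and flares to 49 mm (flask 36 mm); 58 mm across outside.
- seat_2 (a point): The same for the rubber base on the (+x, +y) corner's side.
- seat_3 (a point): The same for the rubber base on the (+x, -y) corner's side.
- shim: Beech wedge, 100 x 28 mm, 60 g. Origin: under the middle of its flat tail (30 mm long, 14 mm thick), x towards the thin end. From 15 to 85 mm ahead of the origin the top slopes down from 14 mm to 1.2 mm (1.83 mm per cm). It stays where it is left under the foot; pushing takes about 5 to 10 N and the plate hardly slides.
- shim_tip (a point): Middle of the wedge's thin end, at its underside, 85 mm ahead of its origin.
- rack: Wooden flask rack, fixed, 94 x 180 mm. Origin: under its centre. Its board is 10 mm thick; along its +x edge runs a stop rail, 12 mm wide and 9 mm high over the board. Three bays 64 mm apart along y (middle one at y = 0) are parted by battens 14 mm high that reach 34 mm out from the rail; the flasks' front halves lie clear of them.
- back_stop (a point): Foot of the stop rail's inner face, on the board (10 mm above the worktop), in the middle bay; it looks to the rack's -x.
- flask_1: Steel casting flask: plain tube open at both ends, 36 mm outside diameter, 3 mm wall, 70 mm long, 160 g. Origin: its centre; z along the tube (either end may be up). It starts lying in a bay of the rack along the rack's x, up to 8 mm off the stop rail; one of the three flasks may be absent.
- flask_2: Steel casting flask: plain tube open at both ends, 36 mm outside diameter, 3 mm wall, 70 mm long, 160 g. Origin: its centre; z along the tube (either end may be up). It starts lying in a bay of the rack along the rack's x, up to 8 mm off the stop rail; one of the three flasks may be absent.
- flask_3: Steel casting flask: plain tube open at both ends, 36 mm outside diameter, 3 mm wall, 70 mm long, 160 g. Origin: its centre; z along the tube (either end may be up). It starts lying in a bay of the rack along the rack's x, up to 8 mm off the stop rail; one of the three flasks may be absent.
- solder_tin: Flat round solder tin with green lid, 63 mm across, 19 mm high: leave alone. Origin under its centre.
- pot_red: Small red lidded pot, 41 mm across, 30 mm high: leave alone. Origin under its centre.

How it is judged:
On the way:
1. the level stands on the middle of the plate with its bubble inside the circle, the hand off plate and level, before any flask is on the plate (distance between bubble and vial below 0.0025 m and horizontal distance between level and plate below 0.03 m and z of level in the frame of plate between 0.03 and 0.037 m and contact force between the fingers and plate below 0.3 N and contact force between the fingers and level below 0.3 N and horizontal distance between each of flask_1, flask_2, flask_3 and plate above 0.14 m), for 0.5 s.
At the end, for the whole second after the job is handed in: The plate is level within 0.6 degrees; the level lies flat in its cradle (centre within 5 mm, down within 2.5 mm); and every flask stands in a rubber base of its own: centre within 6 mm of the base's centre, down on its floor within 3 mm, upright to the plate within 3.4 degrees, at rest (angle between plate's own z axis and vertical below 0.0105 rad and linear speed of each of plate, flask_1, flask_2, flask_3 below 0.01 m/s and horizontal distance between level and cradle below 0.005 m and z of level in the frame of cradle below 0.0105 m and angle between level's own z axis and vertical below 0.06 rad and ((horizontal distance between flask_1 and seat_1 below 0.006 m and z of flask_1 in the frame of seat_1 below 0.038 m) or (horizontal distance between flask_1 and seat_2 below 0.006 m and z of flask_1 in the frame of seat_2 below 0.038 m) or (horizontal distance between flask_1 and seat_3 below 0.006 m and z of flask_1 in the frame of seat_3 below 0.038 m)) and angle between the z axis of each of flask_1, flask_2, flask_3 and the z axis of plate, either way round below 0.06 rad and ((horizontal distance between flask_2 and seat_1 below 0.006 m and z of flask_2 in the frame of seat_1 below 0.038 m) or (horizontal distance between flask_2 and seat_2 below 0.006 m and z of flask_2 in the frame of seat_2 below 0.038 m) or (horizontal distance between flask_2 and seat_3 below 0.006 m and z of flask_2 in the frame of seat_3 below 0.038 m)) and ((horizontal distance between flask_3 and seat_1 below 0.006 m and z of flask_3 in the frame of seat_1 below 0.038 m) or (horizontal distance between flask_3 and seat_2 below 0.006 m and z of flask_3 in the frame of seat_2 below 0.038 m) or (horizontal distance between flask_3 and seat_3 below 0.006 m and z of flask_3 in the frame of seat_3 below 0.038 m))); the robot touches nothing.
It fails at once if the solder tin or the red pot is pushed more than 20 mm or knocked over (distance of any of solder_tin, pot_red from where it was at the start of the episode above 0.02 m).
Of flask_1, flask_2, flask_3 only 2 to 3 are there at a start; the rules pass over those that are not, and their reading is None.
At some moment in a run one of level may be knocked a few centimetres aside while the robot is not near it.
It also fails if it takes over 210 s, if anything falls off the work surface, if the arm or the gripper's body presses on something with over 40 N, if the wrist force passes 120 N, or if a joint passes its speed limit or range.

## Robot

A 6-joint arm with a two-finger parallel gripper is mounted at the origin on a cart in front of the work surface, level with it; the furniture and walls round the work are solid. World frame = base frame: x ahead of the robot, y to its left, z up, the work surface at z = 0. Lengths are in m, angles in rad, forces in N, time in s.
With the tool pointing down it reaches from about 0.275 to 0.725 m from the base axis. Payload 5.6 kg.
Tool frame: the origin (TCP) lies on the mounting face of the last link; the fingertips stand manip.tips_ahead ahead of it and the grasp point (between the pads) lies 155 mm ahead of it (manip.tips_ahead is the distance from the TCP to the fingertips, in m); z points along the fingers, y is the line along which they close (so a half turn about z gives the same grasp; the last joint's range is limited). The gripper opens to 85 mm and grips with 20 to 120 N. Pads are 22 mm wide; open, the fingers measure 114 mm over their backs; the gripper's body (76 mm by 85 mm) begins 54 mm behind the grasp point. The pads swing forward as they close: fully open they stand 13 mm farther back than shut.
Start: joints at [-0.946, 0.255, 0.108, 0, -1.424, -0.285], TCP at [0.183, -0.519, 0.405] pointing down, gripper open.
Joint ranges: [-2.95, 2.95], [-1.21, 1.97], [-1.09, 1.5], [-2.87, 1.71], [-2.94, -0.07], [-3.05, 3.05]. Speed limits (rad/s): [2.57, 2.57, 3.14, 3.14, 3.14, 3.14].

## Interface

Orientations are given as a unit quaternion [w, x, y, z].
In Python, from rig import manip gives the robot as it stands.
- The arm moves only by the shell command python3 -m jog 'ROWS' [FORCE]. ROWS is JSON, a list of rows, each a list of 5 numbers: the gripper command: -1 is fully open, 1 is shut, values between are in proportion, then the shift along the tool's x, y, z in m, then the turn about the tool's z in degrees. In form: [[fingers, dx, dy, dz, roll], ...]. A call has 1 to 5 rows; each row shifts and turns the commanded pose from where the row before left it, along the tool's axes as they then stand; what a row does not reach is not made up. A row lasts 1/10 s, in which the tool goes at most 50 mm and 8.59 degrees, less where a joint would pass 70% of its speed; a pose out of reach is approached as far as the arm can. A call with a gripper value outside its range is refused whole. The fingers move at their own pace and stop on an object; FORCE is the grip in N (left out, the last holds). Time passes only in rows, so rows that do not move let the fingers close. It gives the time, the measured TCP pose, the force, the opening and the grip force at its end, in the units of the state.
- manip.get_obs(): the state, without advancing time (a new reading comes with each control period).
- manip.grab_frame(name): name is "side" or "top" or "wrist"; returns (picture, depth): 420x560x3 uint8, red, green, blue; 420x560 float32, m along the optical axis (not along the pixel's ray), 0 where there is no reading.
- manip.get_calibration(name): a dict with "fx", "fy", "cx", "cy" (pixels), "R" (3x3) and "t" (3): a world point X has camera coordinates R X + t. Camera axes: x right, y down, z forward; pixel columns grow to the right and rows downward; lengths in m; the calibration is good to about 2 mm. The wrist camera is an equidistant fisheye: a pixel r from the principal point sees the ray r / f radians off the axis. A picture is of the moment at which its call begins: read the wrist's pose just before it. get_calibration takes no time and is no camera call; for the wrist camera it gives the pose at the moment of the call.
- manip.finish_job(): hands the job in; it is judged then, once.
The state is a dict: "time_s": time; "qpos": joint angles; "dq": joint speeds; "tau": joint torques, N m; "position": TCP position; "tcp_rot": TCP orientation; "wrist_force": force on the tool from outside, world axes, zero at the start; "torque": the same for the moment, N m; "gripper_width": opening from 0.0 (shut) to 1.0 (fully open); "finger_force": force on a finger pad.
Only numpy, scipy, OpenCV 4.12 (cv2) and the standard library are available. Lean on these libraries where they do the work, as an engineer would, in place of code of your own. Each camera call takes 0.05 s, during which the arm holds its last target. There are 200 camera calls.

## Working session

There is one attempt and no reset: what is moved stays moved. The work goes in short steps, Python scripts to look and compute and a shell command to move; the robot and the scene stay as the last step left them, time stands still between calls to the robot, and variables do not carry over. Pictures are saved under pics/ and viewed, at most 14 in all, crops included, and the job is handed in when it is done.

```bash
ls; mkdir -p pics; cat > h.py <<'E'
from rig import manip
import numpy as np, cv2, json
from scipy.spatial.transform import Rotation as Ro
def save(cam,name,box=None,scale=1):
    p,d=manip.grab_frame(cam); p=p[:,:,::-1]
    np.savez('pics/'+name+'.npz',p=p,d=d)
    if box: p=p[box[1]:box[3],box[0]:box[2]]
    if scale!=1: p=cv2.resize(p,None,fx=scale,fy=scale,interpolation=cv2.INTER_CUBIC)
    cv2.imwrite('pics/'+name+'.png',p); return d
def pt(cam,u,v,z=None,d=None):
    c=manip.get_calibration(cam);R=np.array(c['R']);t=np.array(c['t'])
    if cam=='wrist':
        x,y=(u-c['cx'])/c['fx'],(v-c['cy'])/c['fy'];th=np.hypot(x,y)
        r=np.array([x/th*np.sin(th),y/th*np.sin(th),np.cos(th)]) if th>0 else np.array([0,0,1.])
    else: r=np.array([(u-c['cx'])/c['fx'],(v-c['cy'])/c['fy'],1.])
    if d is not None: return R.T@(r/r[2]*d-t)
    o=-R.T@t; w=R.T@r
    return o+w*(z-o[2])/w[2]
def proj(cam,X):
    c=manip.get_calibration(cam);q=np.array(c['R'])@np.array(X)+np.array(c['t'])
    if cam=='wrist':
        th=np.arctan2(np.hypot(q[0],q[1]),q[2]);a=np.arctan2(q[1],q[0])
        return c['cx']+c['fx']*th*np.cos(a),c['cy']+c['fy']*th*np.sin(a)
    return c['cx']+c['fx']*q[0]/q[2],c['cy']+c['fy']*q[1]/q[2]
def st():
    o=manip.get_obs();q=np.array(o['tcp_rot']);R=Ro.from_quat(q[[1,2,3,0]]).as_matrix()
    return o,R
def go(target,yaw=None):
    "tool-axis shift to bring TCP to target (world)"
    o,R=st();print('t',round(o['time_s'],2),'pos',np.round(o['position'],4),'x',np.round(R[:,0],3),'y',np.round(R[:,1],3),'z',np.round(R[:,2],3))
    print('shift mm',np.round(R.T@(np.array(target)-o['position'])*1000,1))
E
python3 - <<'E'
from h import *
for c in('side','top'):
    save(c,c+'0'); k=manip.get_calibration(c);print(c,k)
print(manip.tips_ahead); go([0,0,0]); print(manip.get_obs())
E
```

```text
pics
side {'fx': 544.55944801711, 'fy': 544.55944801711, 'cx': 274.8839573916247, 'cy': 200.75212993588568, 'R': array([[-0.84758857, -0.53058615,  0.00848323],
       [-0.3559442 ,  0.55660363, -0.75066379],
       [ 0.39357001, -0.6392736 , -0.66062993]]), 't': array([0.4716929 , 0.22467915, 1.65903894])}
top {'fx': 406.86979240003166, 'fy': 406.86979240003166, 'cx': 274.06967973192286, 'cy': 206.48266629804272, 'R': array([[ 2.02875520e-02, -9.99791195e-01,  2.44567012e-03],
       [-9.93212595e-01, -2.04341581e-02, -1.14504088e-01],
       [ 1.14530155e-01, -1.06062728e-04, -9.93419766e-01]]), 't': array([0.02510037, 0.51222276, 1.11250359])}
0.1734
t 0.1 pos [ 0.1833 -0.5184  0.4039] x [-0.943 -0.333  0.   ] y [-0.333  0.943  0.002] z [-0.001  0.002 -1.   ]
shift mm [1.000e-01 5.492e+02 4.048e+02]
{'time_s': 0.1, 'qpos': array([-9.46394449e-01,  2.55725854e-01,  1.07167785e-01, -3.82636636e-04,
       -1.42390741e+00, -2.84600590e-01]), 'dq': array([-0.00201897, -0.00035899,  0.00358448,  0.00166127,  0.0001444 ,
        0.00195996]), 'tau': array([-2.54415841e-03, -3.87604952e+01,  2.38475704e+01,  5.37790954e+00,
       -3.77492455e-03, -3.54218594e-05]), 'position': array([ 0.18333289, -0.51841025,  0.40388535]), 'tcp_rot': array([-1.96366993e-04, -1.69056608e-01,  9.85605971e-01,  8.32926177e-04]), 'wrist_force': array([-0.26053332,  0.821144  ,  0.50268089]), 'torque': array([ 0.03755909, -0.05864775, -0.01990245]), 'finger_force': 0.0, 'gripper_width': 0.9990492837073978}
```

View pics/top0.png

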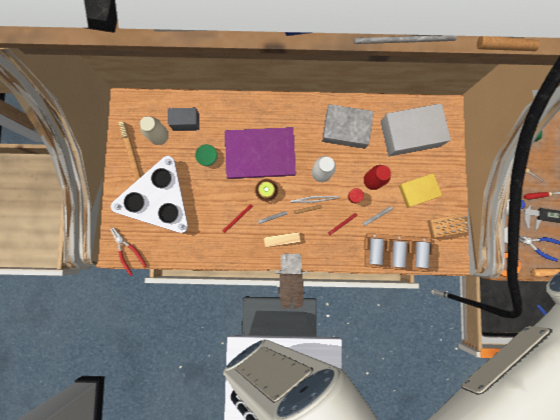

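View pics/side0.png

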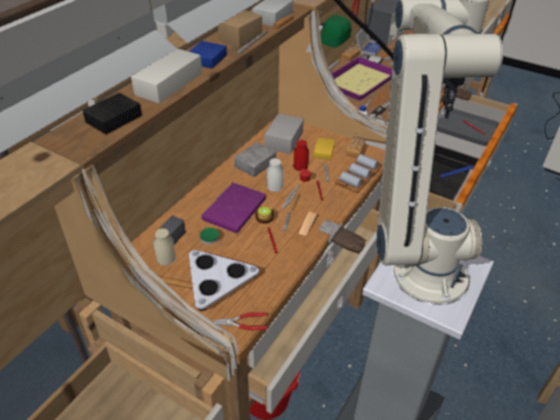

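```bash
python3 - <<'E'
from h import *
z=np.load('pics/top0.npz');p=z['p']
a=cv2.resize(p[145:250,100:230],None,fx=6,fy=5.7,interpolation=cv2.INTER_CUBIC)
a=cv2.resize(p[145:245,100:230],None,fx=6,fy=6,interpolation=cv2.INTER_CUBIC);cv2.imwrite('pics/c1.png',a)
a=cv2.resize(p[160:280,235:445],None,fx=3.8,fy=3.8,interpolation=cv2.INTER_CUBIC);cv2.imwrite('pics/c2.png',a)
E
```

```text
(no output)
```

View pics/c1.png

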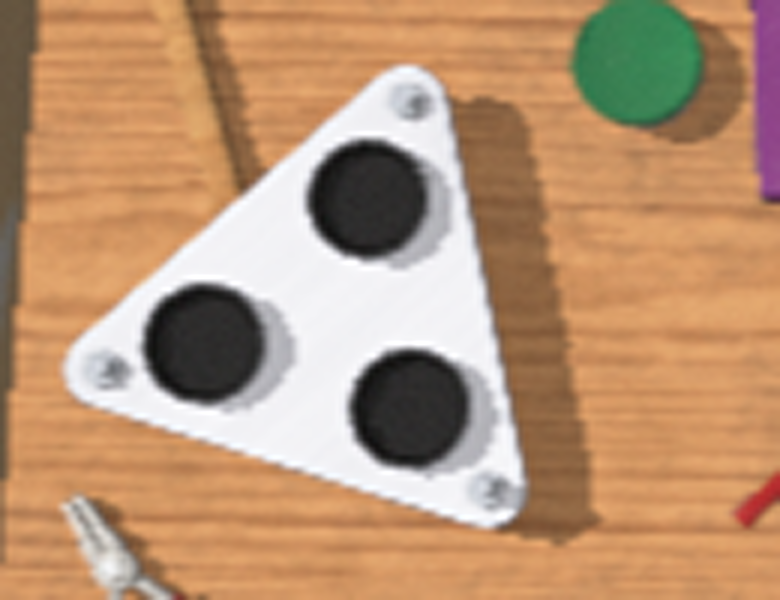

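View pics/c2.png

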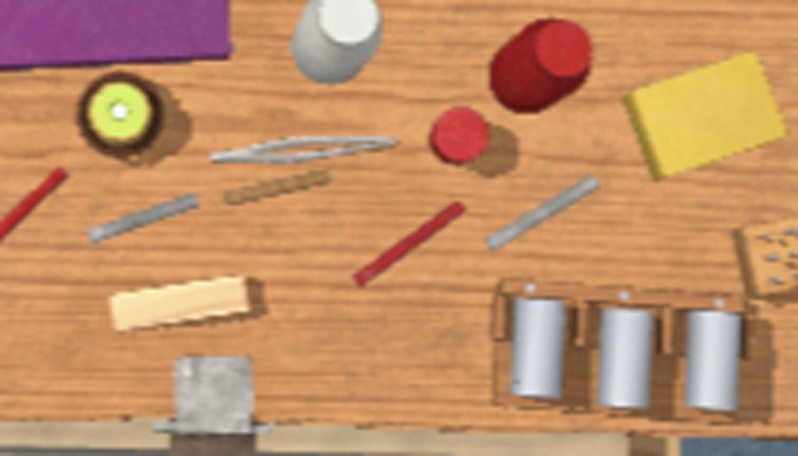

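```bash
python3 - <<'E'
from h import *
z=np.load('pics/top0.npz');d=z['d'];p=z['p'].astype(int)
c=manip.get_calibration('top');R=np.array(c['R']);t=np.array(c['t'])
V,U=np.mgrid[:420,:560]
X=np.stack([(U-c['cx'])/c['fx']*d,(V-c['cy'])/c['fy']*d,d],-1)
W=(X-t)@R
def fit(m):
    P=W[m];A=np.c_[P[:,:2],np.ones(len(P))]
    for i in range(3):
        k=np.linalg.lstsq(A,P[:,2],rcond=None)[0];r=P[:,2]-A@k;s=np.abs(r)<2.5*r.std();P,A=P[s],A[s]
    print(len(P),'slope deg',np.degrees(k[:2]),'sd',r.std(),'z at mean',P[:,2].mean())
    return k
white=(p.min(-1)>205)&(U>105)&(U<190)&(V>150)&(V<235)&(W[...,2]>.02)&(W[...,2]<.045)
kp=fit(white)
tab=(W[...,2]<.012)&(W[...,2]>-.012)&(U>110)&(U<460)&(V>95)&(V<262)
kt=fit(tab)
tb=(W[...,2]<.012)&(W[...,2]>-.012)&(U>105)&(U<220)&(V>110)&(V<262)
kb=fit(tb)
F=np.array([pt('top',100+a/6-.4,145+b/6-.4,.034) for a,b in[(412,100),(110,370),(492,490)]])
print(F,np.linalg.norm(F-F[[1,2,0]],axis=1))
for f in F: print('corner z', (kp-kb)@[f[0],f[1],1])
S=np.array([pt('top',100+a/6-.4,145+b/6-.4,.044) for a,b in[(368,199),(204,343),(410,408)]]);print('seats',S,S.mean(0),F.mean(0))
print('level',pt('top',235+119/3.8,160+111/3.8,.0306))
g=lambda a,b,zz:np.round(pt('top',235+a/3.8-.4,160+b/3.8-.4,zz),4)
print('wedge',g(113,311,.001),g(248,295,.014),g(113,311,.014),g(248,295,.001))
for x in range(265,303,4):
    i=[(u,v) for u in range(x,x+4) for v in range(238,243)]
    print(x,np.round(np.mean([W[v,u,2]-kt@[*W[v,u,:2],1] for u,v in i])*1000,1),end=' ')
print()
for n,e in dict(f1=[(539,298),(538,397)],f2=[(627,308),(625,408)],f3=[(713,310),(713,410)]).items(): print(n,[g(*q,.046) for q in e])
print('rail',g(530,287,.019),g(720,302,.019),'tin',pt('top',207,155,.019),'pot',g(461,135,.03))
E
```

```text
1858 slope deg [1.22488539 1.20497746] sd 0.0021718367105190233 z at mean 0.0314507395961576
37808 slope deg [-0.02774909  0.02904385] sd 0.002200714295818233 z at mean -0.0008967230449415327
11389 slope deg [-0.02586085  0.03163901] sd 0.0021782069106554133 z at mean -0.0007363054080186255
[[0.63367621 0.33748676 0.034     ]
 [0.50270986 0.4715179  0.034     ]
 [0.45047521 0.29126532 0.034     ]] [0.18739406 0.18766846 0.18894187]
corner z 0.03373192173144103
corner z 0.0336177459411687
corner z 0.028786158451911056
seats [[0.58408933 0.35291663 0.044     ]
 [0.51506568 0.42509204 0.044     ]
 [0.48686932 0.32849692 0.044     ]] [0.52867478 0.3688352  0.044     ] [0.52895376 0.36675666 0.034     ]
level [0.55998567 0.05839241 0.0306    ]
wedge [0.4141 0.0612 0.001 ] [ 0.4276 -0.0389  0.014 ] [0.4137 0.061  0.014 ] [ 0.4281 -0.0398  0.001 ]
265 2.5 269 3.5 273 6.6 277 8.0 281 9.9 285 12.6 289 15.3 293 12.6 297 10.6 301 0.1 
f1 [array([ 0.4284, -0.2469,  0.046 ]), array([ 0.3576, -0.2456,  0.046 ])]
f2 [array([ 0.4225, -0.3104,  0.046 ]), array([ 0.3511, -0.3079,  0.046 ])]
f3 [array([ 0.4223, -0.3724,  0.046 ]), array([ 0.3509, -0.3709,  0.046 ])]
rail [ 0.4375 -0.2472  0.019 ] [ 0.4293 -0.3876  0.019 ] tin [0.6576951  0.23122819 0.019     ] pot [ 0.5485 -0.1942  0.03  ]
```

```bash
python3 -m jog '[[-1,-0.034,0.026,0.006,0],[-1,-0.034,0.026,0.006,0],[-1,-0.034,0.026,0.006,0],[-1,-0.034,0.026,0.006,0],[-1,-0.034,0.026,0.006,0]]' 20
python3 -m jog '[[-1,-0.034,0.026,0.006,0],[-1,-0.034,0.026,0.006,0],[-1,-0.034,0.026,0.006,0],[-1,-0.034,0.026,0.006,0],[-1,-0.034,0.026,0.006,0]]'
python3 -m jog '[[-1,-0.034,0.026,0.006,0],[-1,-0.034,0.026,0.006,0],[-1,-0.034,0.026,0.006,0],[-1,-0.034,0.026,0.006,0],[-1,-0.034,0.026,0.006,0]]'
python3 -m jog '[[-1,-0.034,0.026,0.006,0],[-1,0,0,0,6.5],[-1,0,0,0,6.5],[-1,0,0,0,6.5],[-1,0,0,0,0]]'
python3 - <<'E'
from h import *
go([0.56,0.058,0.30]); save('wrist','w1')
c=manip.get_calibration('wrist');print(c['fx'],c['cx'],c['cy'],-np.array(c['R']).T@c['t'],c['R']); print(manip.tips_ahead, proj('wrist',[.56,.0584,.0306]))
E
```

```text
time_s: 0.6
position: [0.3007, -0.3377, 0.3741]
tcp_rot: [-0.0, -0.169, 0.986, 0.0]
wrist_force: [1.6, -0.5, 0.6]
gripper_width: 1.0
finger_force: 0.0
time_s: 1.1
position: [0.4177, -0.1584, 0.3443]
tcp_rot: [-0.0, -0.169, 0.986, 0.0]
wrist_force: [0.2, -0.4, -0.3]
gripper_width: 0.998
finger_force: 0.0
time_s: 1.6
position: [0.5347, 0.0208, 0.3141]
tcp_rot: [-0.0, -0.169, 0.986, 0.0]
wrist_force: [1.4, -1.5, -0.3]
gripper_width: 1.003
finger_force: 0.0
time_s: 2.1
position: [0.5575, 0.0551, 0.3081]
tcp_rot: [-0.001, 0.001, 1.0, -0.0]
wrist_force: [-0.4, 0.1, -0.4]
gripper_width: 1.001
finger_force: 0.0
t 2.1 pos [0.5575 0.0551 0.3081] x [-1.     0.001  0.001] y [ 0.001  1.    -0.   ] z [-0.001 -0.    -1.   ]
shift mm [-2.5  2.9  8.1]
325.19226210127806 281.27414285582665 208.4846458837255 [0.4808758  0.05484951 0.27840718] [[-0.00314006  0.99999436  0.00119265]
 [ 0.95512611  0.00264592  0.29618762]
 [ 0.29618279  0.00206917 -0.95512903]]
0.1734 (np.float64(285.0323118731262), np.float64(211.21666142240517))
```

View pics/w1.png

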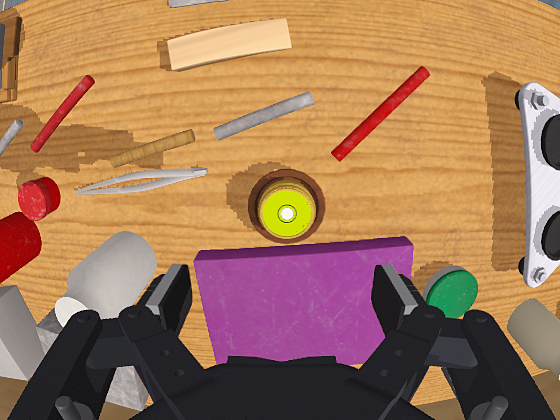

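```bash
python3 - <<'E'
from h import *
P=pt('wrist',288,212.5,.0306);print(P); go([P[0],P[1],0.30])
a=cv2.HoughCircles
z=np.load('pics/w1.npz')['p'];h=cv2.cvtColor(z,cv2.COLOR_BGR2HSV);m=((abs(h[...,0].astype(int)-32)<6)&(h[...,1]>180)&(h[...,2]>150)).astype(np.uint8);m[:150]=0;m[260:]=0
v,u=np.nonzero(m);print(len(v),(u.min()+u.max())/2,(v.min()+v.max())/2)
E
```

```text
[0.56107287 0.06078483 0.0306    ]
t 2.15 pos [0.5575 0.055  0.3083] x [-1.    -0.002  0.001] y [-0.002  1.    -0.   ] z [-0.001 -0.    -1.   ]
shift mm [-3.6  5.8  8.3]
1584 286.5 213.0
```

```bash
cat >> h.py <<'E'
def cloud(name):
    "wrist cloud in tool frame; depth is along optical axis"
    d=np.load('pics/'+name+'.npz')['d'];c=manip.get_calibration('wrist');R=np.array(c['R']);t=np.array(c['t'])
    V,U=np.mgrid[:420,:560];x,y=(U-c['cx'])/c['fx'],(V-c['cy'])/c['fy'];th=np.hypot(x,y)+1e-9
    r=np.stack([x/th*np.tan(th),y/th*np.tan(th),np.ones_like(x)],-1)
    W=(r*d[...,None]-t)@R
    o,T=st();return (W-o['position'])@T,W
E
python3 - <<'E'
from h import *
C,W=cloud('w1')
for u0,u1 in((150,200),(370,425)):
    A=C[255:330,u0:u1].reshape(-1,3);A=A[(A[:,2]<.21)&(A[:,2]>.1)&(abs(A[:,1])<.07)]
    print(len(A),np.percentile(A[:,2],[50,90,97,99.5]),A[A[:,2]>np.percentile(A[:,2],97)].mean(0))
E
python3 -m jog '[[0.25,-0.0035,0.0048,0.04,0],[0.25,0,0,0.04,0],[0.25,0,0,0,0],[0.25,0,0,0,0],[0.25,0,0,0,0]]'
python3 - <<'E'
from h import *
save('wrist','w2');C,W=cloud('w2')
A=C.reshape(-1,3);A=A[(A[:,2]<.2)&(A[:,2]>.12)&(abs(A[:,1])<.06)&(A[:,0]>-.03)]
print(len(A),np.percentile(A[:,2],[50,90,97,99.5]))
E
```

```text
2347 [0.1365807  0.15223579 0.15630063 0.1587875 ] [ 0.00132693 -0.04244969  0.15777529]
2770 [0.13366512 0.15101998 0.1556824  0.15877503] [0.00082187 0.04299938 0.15737632]
time_s: 2.65
position: [0.5621, 0.0599, 0.2311]
tcp_rot: [0.002, -0.0, 1.0, 0.0]
wrist_force: [-0.3, -0.0, -0.2]
gripper_width: 0.372
finger_force: 0.0
8920 [0.15107959 0.19958871 0.19986666 0.19997759]
```

View pics/w2.png

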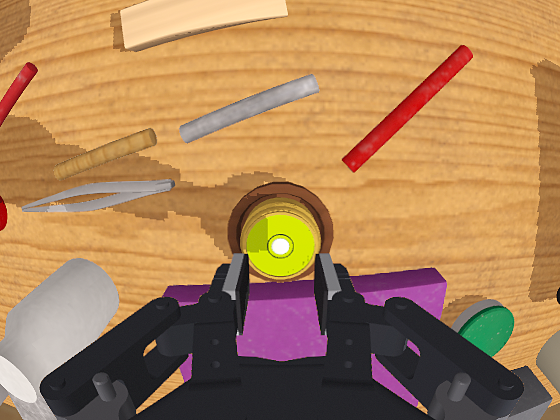

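```bash
python3 - <<'E'
from h import *
print(pt('wrist',281,246,.0306)); 
E
python3 -m jog '[[-0.35,0,0,0,0],[-0.35,0,0,0,0],[-0.35,0,0,0.02,0],[-0.35,0,0,0.02,0],[-0.35,0,0,0,0]]'
```

```text
[0.56189297 0.06028422 0.0306    ]
time_s: 3.2
position: [0.5602, 0.0595, 0.1869]
tcp_rot: [-0.002, 0.0, 1.0, -0.0]
wrist_force: [-0.9, 0.1, 0.7]
gripper_width: 0.673
finger_force: 0.0
```

```bash
python3 -m jog '[[1,-0.001,0,-0.0015,0],[1,0,0,0,0],[1,0,0,0,0],[1,0,0,0,0],[1,0,0,0,0]]' 30
python3 -m jog '[[1,0,0,-0.01,0],[1,0,0,-0.03,0],[1,0,0,-0.04,0],[1,0,0,0,0]]'
python3 - <<'E'
from h import *
print(manip.get_obs()['gripper_width']);go([0.5287,0.3678,0.25])
save('wrist','w3',(150,130,420,320),2)
E
```

```text
time_s: 3.7
position: [0.5622, 0.0598, 0.1906]
tcp_rot: [0.0, 0.0, 1.0, 0.0]
wrist_force: [-0.8, 0.5, 0.3]
gripper_width: 0.52
finger_force: 31.1
time_s: 4.1
position: [0.5641, 0.0601, 0.277]
tcp_rot: [0.006, -0.0, 1.0, 0.001]
wrist_force: [0.7, 0.0, -2.0]
gripper_width: 0.521
finger_force: 31.2
0.5208106938237037
t 4.1 pos [0.5641 0.0601 0.277 ] x [-1.    -0.001 -0.012] y [-0.001  1.     0.002] z [ 0.012  0.002 -1.   ]
shift mm [ 35.5 307.7  27.2]
```

View pics/w3.png

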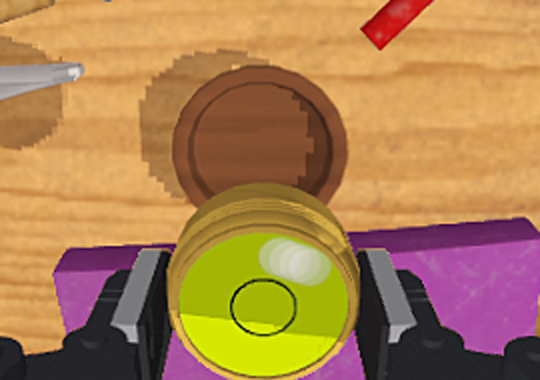

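```bash
python3 - <<'E'
from h import *
print('cradle',pt('wrist',280,202.5,.016)); o,T=st(); P=pt('wrist',282.5,284,o['position'][2]-.1822+.0226); print('level in tool',T.T@(P-o['position']))
E
python3 -m jog '[[1,0.005,0.044,0,0],[1,0.005,0.044,0,0],[1,0.005,0.044,0,0],[1,0.005,0.044,0,0],[1,0.005,0.044,0,0]]'
python3 -m jog '[[1,0.005,0.044,0,0],[1,0,0.04,0,0],[1,0,0,0,0],[1,0,0,0,0],[1,0,0,0,0]]'
python3 - <<'E'
from h import *
go([0.5287,0.3678,0.23]); save('wrist','w4')
E
```

```text
cradle [0.55476506 0.0599954  0.016     ]
level in tool [-7.27390229e-05  8.22154095e-04  1.59606694e-01]
time_s: 4.65
position: [0.5364, 0.2813, 0.2696]
tcp_rot: [-0.001, 0.0, 1.0, -0.0]
wrist_force: [1.0, 1.1, -1.9]
gripper_width: 0.519
finger_force: 31.2
time_s: 5.15
position: [0.5321, 0.363, 0.2696]
tcp_rot: [-0.001, 0.001, 1.0, -0.001]
wrist_force: [-0.0, 0.5, -1.7]
gripper_width: 0.522
finger_force: 31.3
t 5.15 pos [0.5321 0.363  0.2696] x [-1.     0.001  0.001] y [ 0.001  1.    -0.001] z [-0.001 -0.001 -1.   ]
shift mm [ 3.4  4.8 39.6]
```

View pics/w4.png

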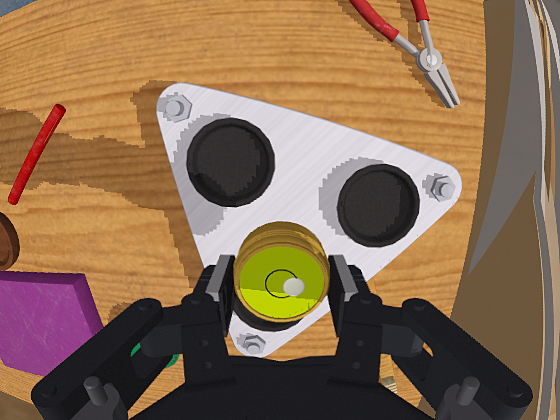

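```bash
python3 - <<'E'
from h import *
L,G,F=pt('wrist',178,107,.033),pt('wrist',440,188,.038),pt('wrist',252,344,.038)
print(L,G,F,[np.linalg.norm(a-b) for a,b in((L,G),(G,F),(F,L))],(L+G+F)/3)
S1,S2=pt('wrist',231,162,.040),pt('wrist',378,205,.044)
print(S1,S2,np.linalg.norm(S1-S2))
S=(S1+S2)/2 # plate x axis
u=(L-(G+F)/2);u/=np.linalg.norm(u);print(u,'centre from S1',S1-.058*u)
go([0.5287,0.3678,0.23])
E
```

```text
[0.45116943 0.29610219 0.033     ] [0.50359116 0.47312049 0.038     ] [0.63246479 0.3393576  0.038     ] [np.float64(0.184684904182501), np.float64(0.18574423992546424), np.float64(0.18645117164312144)] [0.52907513 0.36952676 0.03633333]
[0.48734029 0.33147806 0.04      ] [0.51422979 0.42564961 0.044     ] 0.09801696679682846
[-0.72737384 -0.68553535 -0.03112198] centre from S1 [0.52952797 0.37123911 0.04180507]
t 5.2 pos [0.5323 0.3627 0.2699] x [-1.     0.002  0.001] y [ 0.002  1.    -0.001] z [-0.001 -0.001 -1.   ]
shift mm [ 3.6  5.1 39.9]
```

```bash
python3 -m jog '[[1,0.003,0.006,0.025,0],[1,0,0,0.02,0],[1,0,0,0.006,0],[1,0,0,0,0],[1,0,0,0.002,0]]'
python3 -m jog '[[1,0,0,0,0],[1,0,0,0.001,0],[1,0,0,0,0]]'
```

```text
time_s: 5.7
position: [0.5299, 0.3696, 0.2187]
tcp_rot: [0.001, 0.0, 1.0, 0.001]
wrist_force: [0.1, 0.9, -0.8]
gripper_width: 0.524
finger_force: 31.3
time_s: 6.0
position: [0.5293, 0.3698, 0.2166]
tcp_rot: [0.0, 0.0, 1.0, 0.0]
wrist_force: [0.1, 0.5, -2.5]
gripper_width: 0.519
finger_force: 31.3
```

```bash
python3 -m jog '[[1,0,0,0.001,0],[1,0,0,0,0],[1,0,0,0,0]]'
python3 -m jog '[[1,0,0,0.001,0],[1,0,0,0,0],[1,0,0,0,0]]'
```

```text
time_s: 6.3
position: [0.5293, 0.3699, 0.2153]
tcp_rot: [0.0, 0.0, 1.0, 0.0]
wrist_force: [-0.9, -0.9, -1.1]
gripper_width: 0.523
finger_force: 31.4
time_s: 6.6
position: [0.5292, 0.3699, 0.215]
tcp_rot: [0.0, 0.0, 1.0, 0.0]
wrist_force: [-3.2, -0.1, 5.6]
gripper_width: 0.522
finger_force: 31.8
```

```bash
python3 -m jog '[[-0.2,0,0,0,0],[-0.2,0,0,0,0],[-0.2,0,0,0,0],[-0.2,0,0,-0.02,0],[-0.2,0,0,-0.03,0]]'
python3 -m jog '[[-1,0,0,-0.03,0],[-1,0,0,0,0],[-1,0,0,0,0],[-1,0,0,0,0],[-1,0,0,0,0]]'
python3 -m jog '[[-1,0,0,0,0],[-1,0,0,0,0],[-1,0,0,0,0],[-1,0,0,0,0],[-1,0,0,0,0]]'
python3 - <<'E'
from h import *
save('wrist','w5',(210,200,350,310),5);go([.5292,.37,.215])
E
```

```text
time_s: 7.1
position: [0.5288, 0.3693, 0.2623]
tcp_rot: [-0.002, 0.0, 1.0, -0.002]
wrist_force: [0.8, 0.4, 0.6]
gripper_width: 0.603
finger_force: 0.0
time_s: 7.6
position: [0.5291, 0.3696, 0.2928]
tcp_rot: [-0.001, 0.0, 1.0, -0.001]
wrist_force: [0.4, 0.8, -0.9]
gripper_width: 1.003
finger_force: 0.0
time_s: 8.1
position: [0.5292, 0.3698, 0.2942]
tcp_rot: [0.0, 0.0, 1.0, 0.0]
wrist_force: [-0.4, 0.1, -0.3]
gripper_width: 0.996
finger_force: 0.0
t 8.15 pos [0.5292 0.3698 0.2942] x [-1.     0.001 -0.   ] y [0.001 1.    0.   ] z [ 0.  0. -1.]
shift mm [ 0.1  0.2 79.2]
```

View pics/w5.png

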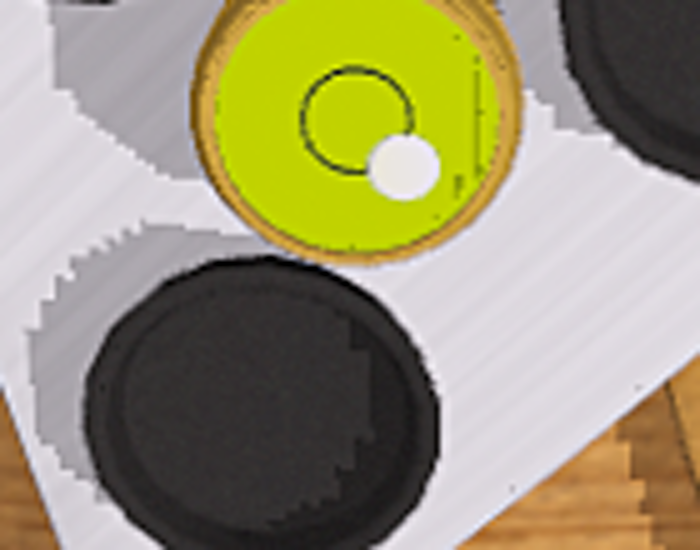

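```bash
python3 -m jog '[[-1,0.0115,-0.0438,0,0],[-1,0.0115,-0.0438,0,0],[-1,0.0115,-0.0438,0,0],[-1,0.0115,-0.0438,0,0],[-1,0.0115,-0.0438,0,0]]'
python3 -m jog '[[-1,0.0115,-0.0438,0,0],[-1,0.0115,-0.0438,0,0],[-1,0.0115,-0.0438,0,0],[-1,0.0115,-0.0438,0,-8.15],[-1,0,0,0,-8.15]]'
python3 -m jog '[[-1,0,0,0,-8.15],[-1,0,0,0,-8.15],[-1,0,0,0,-8.15],[-1,0,0,0,-8.15],[-1,0,0,0,-8.15]]'
python3 -m jog '[[-1,0,0,0,-8.15],[-1,0,0,0,-8.15],[-1,0,0,0,-8.15],[-1,0,0,0,-8.15],[-1,0,0,0,-8.15]]'
python3 -m jog '[[-1,0,0,0,0],[-1,0,0,0,0],[-1,0,0,0,0]]'
cat > wd.py <<'E'
from h import *
save('wrist','w6');C,W=cloud('w6')
tab=np.median(W[...,2][(abs(W[...,2])<.012)]);print('tab',tab)
h=W[...,2]-tab
m=(np.hypot(W[...,0]-.42,W[...,1]-.012)<.075)&(h<.03)
p=np.load('pics/w6.npz')['p'];hsv=cv2.cvtColor(p,cv2.COLOR_BGR2HSV)
m2=m&(hsv[...,1]<110)&(hsv[...,2]>180)
m2=cv2.morphologyEx(m2.astype(np.uint8),cv2.MORPH_OPEN,np.ones((5,5)))
n,l,s,ce=cv2.connectedComponentsWithStats(m2);k=1+np.argmax(s[1:,4]);print(s[k],ce[k])
v,u=np.nonzero(l==k);Q=W[v,u];r=cv2.minAreaRect((Q[:,:2]*1000).astype(np.float32));print(r,cv2.boxPoints(r))
for a in np.arange(-.05,.051,.02): print(round(a,2),np.median(Q[abs(Q[:,1]-.012-a)<.008][:,2])-tab)
b=(l==k);p=p.copy();p[b]=p[b]//2;cv2.imwrite('pics/w6m.png',p)
go([.4258,-.0243,.2])
E
python3 wd.py
```

```text
time_s: 8.65
position: [0.4709, 0.1492, 0.2944]
tcp_rot: [0.0, 0.0, 1.0, 0.0]
wrist_force: [1.3, -0.2, 0.9]
gripper_width: 0.999
finger_force: 0.0
time_s: 9.15
position: [0.4247, -0.0252, 0.2945]
tcp_rot: [-0.0, -0.138, 0.99, -0.0]
wrist_force: [-0.6, 0.6, 0.4]
gripper_width: 1.001
finger_force: 0.0
time_s: 9.65
position: [0.4263, -0.0218, 0.2944]
tcp_rot: [0.0, -0.476, 0.879, -0.0]
wrist_force: [-0.4, -0.6, -0.6]
gripper_width: 0.997
finger_force: 0.0
time_s: 10.15
position: [0.4263, -0.0218, 0.2944]
tcp_rot: [-0.0, 0.753, -0.659, 0.0]
wrist_force: [-0.1, 0.3, 0.5]
gripper_width: 1.001
finger_force: 0.0
time_s: 10.45
position: [0.4263, -0.0218, 0.2943]
tcp_rot: [-0.0, 0.75, -0.662, 0.0]
wrist_force: [0.4, -0.4, 1.0]
gripper_width: 1.001
finger_force: 0.0
tab 0.001007452513938393
[ 263  187   36  102 3260] [281.36595092 236.31717791]
((420.9533996582031, 12.927658081054688), (27.56758689880371, 101.30117797851562), 9.763849258422852) [[398.77954   60.507015]
 [415.95898  -39.326824]
 [443.12726  -34.6517  ]
 [425.9478    65.182144]]
-0.05 0.013823603417399645
-0.03 0.013997313710797944
-0.01 0.012355568200512005
0.01 0.008784146935754593
0.03 0.004833837048388755
0.05 0.002058363864301599
t 10.5 pos [ 0.4263 -0.0218  0.2943] x [ 0.125 -0.992 -0.   ] y [-0.992 -0.125 -0.   ] z [ 0.  0. -1.]
shift mm [ 2.4  0.9 94.3]
```

```bash
python3 -m jog '[[-0.2,0.0005,-0.0006,0.04,-2.6],[-0.2,0,0,0.04,0],[-0.2,0,0,0.03,0],[-0.2,0,0,0.008,0],[-0.2,0,0,0,0]]'
python3 -m jog '[[1,0,0,0,0],[1,0,0,0,0],[1,0,0,0,0],[1,0,0,0,0],[1,0,0,0,0]]' 60
python3 -m jog '[[1,0,0,-0.01,0],[1,0,0,-0.03,0],[1,0,0,-0.03,0],[1,0,0,0,0],[1,0,0,0,0]]'
python3 - <<'E'
from h import *
# target: tip 12mm short of foot; origin 97mm before foot along d
a=np.radians(43.9);d=np.array([np.cos(a),np.sin(a)]);f=np.array([.529,.3697])-.108*d
print('foot',f,'start',f-.100*d); go([*(f-.100*d),.2])
o,R=st();print('wedge yaw',np.degrees(np.arctan2(-R[1,0],-R[0,0])))
E
```

```text
time_s: 11.0
position: [0.4269, -0.0223, 0.1757]
tcp_rot: [0.001, 0.765, -0.644, -0.001]
wrist_force: [-0.0, 0.1, 0.5]
gripper_width: 0.601
finger_force: 0.0
time_s: 11.5
position: [0.428, -0.022, 0.178]
tcp_rot: [-0.002, 0.766, -0.643, 0.001]
wrist_force: [-0.6, 0.9, 6.8]
gripper_width: 0.31
finger_force: 59.7
time_s: 12.0
position: [0.427, -0.0221, 0.2474]
tcp_rot: [-0.001, 0.765, -0.644, 0.001]
wrist_force: [-0.0, -0.8, -1.5]
gripper_width: 0.306
finger_force: 59.3
foot [0.45118048 0.2948126 ] start [0.37912537 0.22547242]
t 12.0 pos [ 0.427  -0.0221  0.2474] x [ 0.171 -0.985 -0.001] y [-0.985 -0.171 -0.003] z [ 0.003  0.001 -1.   ]
shift mm [-252.1    4.9   47.6]
wedge yaw 99.86930826327612
```

```bash
python3 -m jog '[[1,-0.042,0.001,0,0],[1,-0.042,0.001,0,0],[1,-0.042,0.001,0,0],[1,-0.042,0.001,0,0],[1,-0.042,0.001,0,0]]'
python3 -m jog '[[1,-0.042,0,0,0],[1,0,0,0,8],[1,0,0,0,8],[1,0,0,0,8],[1,0,0,0,8]]'
python3 -m jog '[[1,0,0,0,8],[1,0,0,0,8],[1,0,0,0,8],[1,0,0,0,0],[1,0,0,0,0]]'
python3 - <<'E'
from h import *
go([.3791,.2255,.179]);o,R=st();print('wedge yaw',np.degrees(np.arctan2(-R[1,0],-R[0,0])))
save('wrist','w7');
E
```

```text
time_s: 12.5
position: [0.385, 0.185, 0.2456]
tcp_rot: [0.001, 0.765, -0.644, -0.0]
wrist_force: [0.7, 0.7, -0.4]
gripper_width: 0.31
finger_force: 59.3
time_s: 13.0
position: [0.3784, 0.225, 0.2453]
tcp_rot: [-0.001, -0.556, 0.831, -0.0]
wrist_force: [0.2, 0.7, -1.1]
gripper_width: 0.305
finger_force: 59.3
time_s: 13.5
position: [0.3786, 0.225, 0.2457]
tcp_rot: [-0.001, -0.375, 0.927, -0.0]
wrist_force: [0.6, -0.2, -0.4]
gripper_width: 0.304
finger_force: 59.3
t 13.5 pos [0.3786 0.225  0.2457] x [-0.718 -0.696  0.001] y [-0.696  0.718  0.   ] z [-0.001 -0.001 -1.   ]
shift mm [-0.8  0.  66.7]
wedge yaw 44.086089816157184
```

View pics/w7.png

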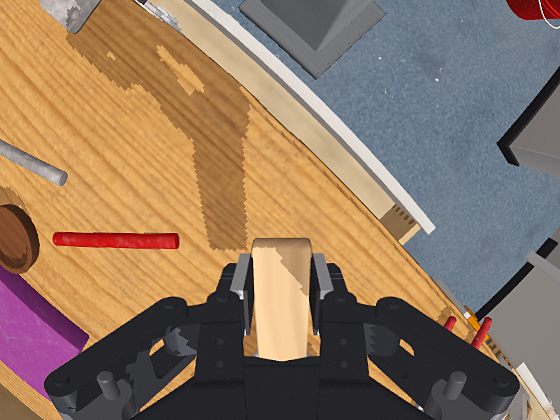

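```bash
python3 -m jog '[[1,0,0,0.03,0],[1,0,0,0.03,0],[1,0,0,0.005,0],[1,0,0,0,0],[1,0,0,0,0]]'
python3 -m jog '[[1,0,0,0.001,0],[1,0,0,0,0],[1,0,0,0,0]]'
python3 -m jog '[[1,0,0,0.001,0],[1,0,0,0,0],[1,0,0,0,0]]'
```

```text
time_s: 14.05
position: [0.3786, 0.2249, 0.1814]
tcp_rot: [-0.001, -0.375, 0.927, -0.0]
wrist_force: [-2.8, -2.0, 3.9]
gripper_width: 0.306
finger_force: 59.9
time_s: 14.35
position: [0.3786, 0.2249, 0.1809]
tcp_rot: [-0.0, -0.374, 0.927, -0.0]
wrist_force: [-5.0, -3.1, 10.2]
gripper_width: 0.309
finger_force: 60.9
time_s: 14.65
position: [0.3786, 0.2249, 0.1807]
tcp_rot: [-0.0, -0.374, 0.927, -0.0]
wrist_force: [-8.4, -4.1, 20.5]
gripper_width: 0.309
finger_force: 62.0
```

```bash
python3 -m jog '[[1,0,0,-0.002,0],[1,0,0,0,0],[1,-0.004,0,0,0],[1,-0.004,0,0,0],[1,0,0,0,0]]'
python3 -m jog '[[1,-0.003,0,0,0],[1,-0.003,0,0,0],[1,-0.003,0,0,0],[1,0,0,0,0]]'
python3 -m jog '[[1,-0.003,0,0,0],[1,-0.003,0,0,0],[1,-0.002,0,0,0],[1,0,0,0,0]]'
```

```text
time_s: 15.15
position: [0.3847, 0.2305, 0.1812]
tcp_rot: [-0.001, -0.374, 0.927, -0.001]
wrist_force: [-2.8, -4.9, 8.4]
gripper_width: 0.307
finger_force: 60.7
time_s: 15.55
position: [0.3907, 0.2361, 0.1811]
tcp_rot: [-0.002, -0.374, 0.927, -0.001]
wrist_force: [-5.9, -5.4, 11.5]
gripper_width: 0.308
finger_force: 61.9
time_s: 15.95
position: [0.3959, 0.241, 0.181]
tcp_rot: [-0.003, -0.374, 0.928, -0.002]
wrist_force: [-8.4, -9.2, 13.7]
gripper_width: 0.304
finger_force: 63.3
```

```bash
cat > bub.py <<'E'
from h import *
import sys
cam=sys.argv[1];save(cam,sys.argv[2]);p=np.load(f'pics/{sys.argv[2]}.npz')['p']
X=np.array([.529,.3697,.0566]);u,v=proj(cam,X);r=int(np.clip(60 if cam=='wrist' else 14,0,99))
u0,v0=int(u),int(v);q=p[v0-r:v0+r,u0-r:u0+r];h=cv2.cvtColor(q,cv2.COLOR_BGR2HSV).astype(int)
lime=((abs(h[...,0]-33)<8)&(h[...,1]>150)&(h[...,2]>90)).astype(np.uint8)
n,l,s,ce=cv2.connectedComponentsWithStats(lime);k=1+np.argmax(s[1:,4]);cn=max(cv2.findContours((l==k).astype(np.uint8),0,2)[0],key=cv2.contourArea)
hull=cv2.convexHull(cn);(cx,cy),ax,an=cv2.fitEllipse(hull) if len(hull)>4 else cv2.minAreaRect(hull)
m=np.zeros_like(lime);cv2.drawContours(m,[hull],-1,1,-1)
w=(m>0)&(h[...,1]<90)&(h[...,2]>150);vv,uu=np.nonzero(w)
print('lime',s[k],'c',u0-r+cx,v0-r+cy,ax,'bubble n',len(uu),u0-r+uu.mean(),v0-r+vv.mean())
A=pt(cam,u0-r+cx,v0-r+cy,.0566);B=pt(cam,u0-r+uu.mean(),v0-r+vv.mean(),.0566);o=(B-A)[:2]*1000
print('level',A,'offset mm',o,np.linalg.norm(o))
E
python3 bub.py top t1; python3 -c "
from h import *
p=np.load('pics/w5.npz')['p'];print(st()[0]['wrist_force'],st()[0]['position'])"
```

```text
[-7.69010087 -8.11721098 14.75639822] [0.39594045 0.24096771 0.1810373 ]Traceback (most recent call last):
  File "bub.py", line 7, in <module>
    n,l,s,ce=cv2.connectedComponentsWithStats(lime);k=1+np.argmax(s[1:,4]);cn=max(cv2.findContours((l==k).astype(np.uint8),0,2)[0],key=cv2.contourArea)
                                                        ~~~~~~~~~^^^^^^^^^
    return _wrapfunc(a, 'argmax', axis=axis, out=out, **kwds)
    return bound(*args, **kwds)
ValueError: attempt to get argmax of an empty sequence
```

```bash
python3 bub.py side s1; python3 -m jog '[[1,-0.003,0,0,0],[1,-0.003,0,0,0],[1,-0.003,0,0,0],[1,0,0,0,0]]'
python3 -m jog '[[1,-0.001,0,0,0],[1,0,0,0,0],[1,0,0,0,0],[1,0,0,0,0],[1,0,0,0,0]]'
python3 -m jog '[[1,0,0,0,0],[1,0,0,0,0],[1,0,0,0,0],[1,0,0,0,0],[1,0,0,0,0]]'
python3 bub.py side s2
```

```text
lime [ 9 11 13 10 72] c 215.59990310668945 269.4541063308716 (9.1675386428833, 13.374397277832031) bubble n 10 212.5 269.2
level [0.52886081 0.37175239 0.0566    ] offset mm [8.22997392 4.07187531] 9.1821914199717
time_s: 16.45
position: [0.4024, 0.247, 0.1809]
tcp_rot: [-0.003, -0.374, 0.928, -0.002]
wrist_force: [-8.7, -8.2, 13.8]
gripper_width: 0.306
finger_force: 65.3
time_s: 16.95
position: [0.4026, 0.2473, 0.1809]
tcp_rot: [-0.004, -0.374, 0.928, -0.002]
wrist_force: [-10.0, -10.9, 15.3]
gripper_width: 0.306
finger_force: 65.6
time_s: 17.45
position: [0.4026, 0.2473, 0.1809]
tcp_rot: [-0.004, -0.374, 0.928, -0.002]
wrist_force: [-10.2, -9.7, 15.6]
gripper_width: 0.307
finger_force: 65.6
lime [ 9 11 13 10 73] c 215.59932136535645 269.4453983306885 (9.188190460205078, 13.358298301696777) bubble n 10 212.5 269.2
level [0.52888245 0.37172621 0.0566    ] offset mm [8.20833499 4.09805553] 9.174465788039573
```

```bash
python3 - <<'E'
from h import *
p=np.load('pics/s2.npz')['p'];cv2.imwrite('pics/s2c.png',cv2.resize(p[220:340,170:330],None,fx=5,fy=5,interpolation=cv2.INTER_CUBIC))
E
```

```text
(no output)
```

View pics/s2c.png

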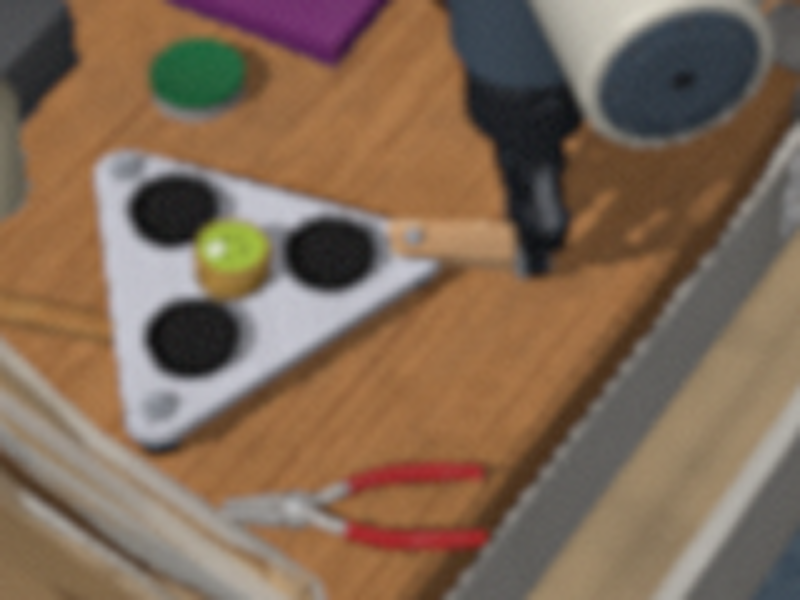

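```bash
python3 - <<'E'
from h import *
d=np.load('pics/s2.npz')['d']
for u in range(244,276,3): print(u,[np.round(pt('side',u,v,d=d[v,u])*1000,0).tolist() for v in(266,268)])
a=np.array([.4512,.2948]);dd=np.array([.7206,.6934])
for s,z in((0,.04),(-.02,.005),(-.066,.014),(.019,.001)): print(s,proj('side',[*(a+s*dd),z]))
save('wrist','w8')
E
```

```text
244 [[480.0, 298.0, 32.0], [468.0, 315.0, 46.0]]
247 [[466.0, 302.0, 43.0], [468.0, 300.0, 32.0]]
250 [[461.0, 294.0, 39.0], [454.0, 304.0, 44.0]]
253 [[452.0, 291.0, 42.0], [449.0, 295.0, 39.0]]
256 [[448.0, 281.0, 35.0], [443.0, 289.0, 36.0]]
259 [[441.0, 275.0, 33.0], [435.0, 283.0, 35.0]]
262 [[436.0, 266.0, 28.0], [427.0, 280.0, 38.0]]
265 [[428.0, 262.0, 29.0], [422.0, 272.0, 32.0]]
268 [[420.0, 257.0, 28.0], [415.0, 266.0, 32.0]]
271 [[413.0, 252.0, 29.0], [408.0, 260.0, 31.0]]
274 [[380.0, 288.0, 82.0], [381.0, 286.0, 71.0]]
0 (np.float64(252.44775211405448), np.float64(267.2843150221813))
-0.02 (np.float64(259.1755375483082), np.float64(274.0478192310552))
-0.066 (np.float64(274.07702598870816), np.float64(269.7891882283327))
0.019 (np.float64(246.4906697612625), np.float64(276.873784408515))
```

View pics/w8.png

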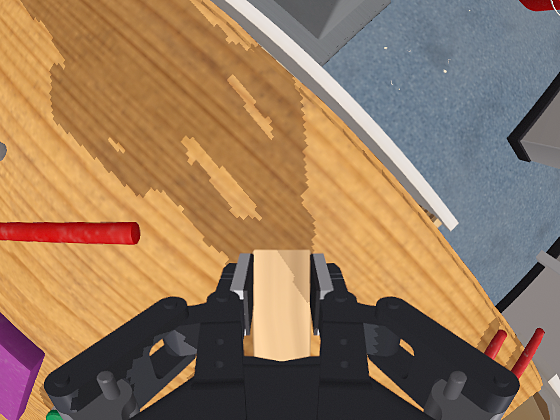

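```bash
python3 -m jog '[[1,0,0,-0.015,0],[1,0,0,-0.02,0],[1,0,0,0,0],[1,0.025,0,0,0],[1,0.024,0,0,0]]'
python3 -m jog '[[1,0,0,0,0],[1,0,0,0.02,0],[1,0,0,0.008,0],[1,0,0,0,0],[1,0,0,0,0]]'
python3 - <<'E'
from h import *
go([.367,.214,.18]); print('edge x',[pt('top',u,264,0) for u in (150,200)])
E
python3 -m jog '[[1,0,0,0.003,0],[1,0,0,0,0],[1,0,0,0,0]]'
```

```text
time_s: 18.05
position: [0.3686, 0.2155, 0.2154]
tcp_rot: [-0.0, -0.374, 0.928, 0.0]
wrist_force: [-0.0, -0.5, -0.2]
gripper_width: 0.305
finger_force: 63.4
time_s: 18.55
position: [0.3691, 0.2159, 0.1882]
tcp_rot: [-0.0, -0.374, 0.928, -0.0]
wrist_force: [0.7, 1.1, 0.2]
gripper_width: 0.309
finger_force: 63.4
t 18.55 pos [0.3691 0.2159 0.1882] x [-0.721 -0.693  0.   ] y [-0.693  0.721 -0.   ] z [-0. -0. -1.]
shift mm [2.8 0.1 8.2]
edge x [array([0.34389083, 0.38339852, 0.        ]), array([0.3467524 , 0.24193938, 0.        ])]
time_s: 18.85
position: [0.3688, 0.2156, 0.1854]
tcp_rot: [0.0, -0.374, 0.928, 0.0]
wrist_force: [-0.1, 0.9, -0.6]
gripper_width: 0.306
finger_force: 63.4
```

```bash
python3 -m jog '[[1,0,0,0.004,0],[1,0,0,0,0],[1,0,0,0,0]]'
python3 -m jog '[[-0.1,0,0,0,0],[-0.1,0,0,0,0],[-0.1,0,0,0,0],[-0.1,0,0,-0.01,0],[-0.1,0,0,-0.03,0]]'
python3 -m jog '[[-1,0,0,-0.04,0],[-1,0,0,-0.03,0],[-1,0,0,0,0],[-1,0,0,0,0],[-1,0,0,0,0]]'
sed -i "s/np.hypot(W\[...,0\]-.42,W\[...,1\]-.012)<.075/np.hypot(W[...,0]-.398,W[...,1]-.244)<.075/" wd.py; sed -i '/for a in np.arange/d' wd.py
python3 wd.py; python3 bub.py side s3
```

```text
time_s: 19.15
position: [0.3687, 0.2155, 0.1811]
tcp_rot: [-0.0, -0.374, 0.928, -0.0]
wrist_force: [-0.2, -0.1, 0.1]
gripper_width: 0.304
finger_force: 63.4
time_s: 19.65
position: [0.3679, 0.2147, 0.2202]
tcp_rot: [-0.003, -0.373, 0.928, -0.001]
wrist_force: [1.0, 0.6, -0.0]
gripper_width: 0.546
finger_force: 0.0
time_s: 20.15
position: [0.3684, 0.2152, 0.2907]
tcp_rot: [-0.001, -0.374, 0.928, -0.0]
wrist_force: [-0.7, 0.7, 0.1]
gripper_width: 1.001
finger_force: 0.0
tab 0.0006574890014318601
[ 265  199   34  100 3038] [281.6879526  244.68334431]
((397.9721984863281, 244.98086547851562), (100.30133056640625, 27.344932556152344), 43.87445068359375) [[352.34448 220.07837]
 [371.2967  200.36649]
 [443.5999  269.88336]
 [424.6477  289.59525]]
t 20.2 pos [0.3684 0.2151 0.2904] x [-0.721 -0.693  0.002] y [-0.693  0.721  0.   ] z [-0.001 -0.001 -1.   ]
shift mm [ 124.4 -212.4   90.6]
lime [ 9 11 13 10 71] c 215.69340229034424 269.35364723205566 (9.25750732421875, 13.288880348205566) bubble n 7 213.0 269.2857142857143
level [0.52886356 0.37129315 0.0566    ] offset mm [6.79495092 4.01303528] 7.891502406919034
```

View pics/w6m.png

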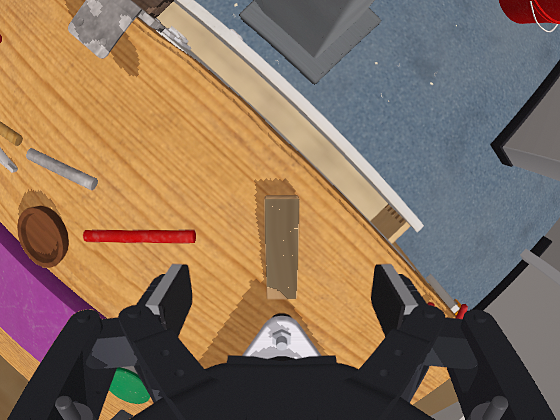

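```bash
python3 -m jog '[[-0.1,-0.0068,0.001,0.03,0],[-0.1,0,0,0.04,0],[-0.1,0,0,0.03,0],[-0.1,0,0,0.01,0],[-0.1,0,0,0,0]]'
python3 -m jog '[[1,0,0,0,0],[1,0,0,0,0],[1,0,0,0,0],[1,0,0,0,0],[1,0,0,0,0]]' 40
python3 - <<'E'
from h import *
o,R=st();f=np.array([.4512,.2948])-o['position'][:2];print(R[:2,:2].T@f,pt('wrist',281,338,.033))
E
```

```text
time_s: 20.75
position: [0.3726, 0.2205, 0.1799]
tcp_rot: [-0.002, -0.374, 0.928, -0.001]
wrist_force: [0.9, 0.1, 0.5]
gripper_width: 0.548
finger_force: 0.0
time_s: 21.25
position: [0.3735, 0.2215, 0.1827]
tcp_rot: [0.002, -0.374, 0.927, 0.001]
wrist_force: [-1.5, 0.4, 6.9]
gripper_width: 0.311
finger_force: 40.1
[-0.10678799 -0.00108818] [0.3912711  0.23940759 0.033     ]
```

```bash
python3 -m jog '[[1,-0.004,0,0,0],[1,-0.004,0,0,0],[1,-0.004,0,0,0],[1,-0.004,0,0,0],[1,0,0,0,0]]'
python3 -m jog '[[1,-0.004,0,0,0],[1,-0.004,0,0,0],[1,-0.004,0,0,0],[1,0,0,0,0]]'
python3 -m jog '[[1,0,0,0,0],[1,0,0,0,0],[1,0,0,0,0],[1,0,0,0,0],[1,0,0,0,0]]'
python3 bub.py side s4
python3 -m jog '[[1,-0.003,0,0,0],[1,-0.003,0,0,0],[1,-0.002,0,0,0],[1,0,0,0,0]]'
python3 -m jog '[[1,0,0,0,0],[1,0,0,0,0],[1,0,0,0,0],[1,0,0,0,0],[1,0,0,0,0]]'
python3 bub.py side s5
```

```text
time_s: 21.75
position: [0.3843, 0.2313, 0.1826]
tcp_rot: [-0.0, -0.374, 0.927, -0.001]
wrist_force: [-5.1, -3.9, 14.4]
gripper_width: 0.305
finger_force: 40.9
time_s: 22.15
position: [0.3904, 0.2367, 0.1825]
tcp_rot: [-0.006, -0.373, 0.928, -0.003]
wrist_force: [-18.6, -13.5, 35.1]
gripper_width: 0.311
finger_force: 43.1
time_s: 22.65
position: [0.3903, 0.2366, 0.1825]
tcp_rot: [-0.005, -0.373, 0.928, -0.003]
wrist_force: [-19.2, -14.1, 34.1]
gripper_width: 0.308
finger_force: 43.0
lime [ 9 11 13 10 70] c 215.79058837890625 269.283597946167 (9.461968421936035, 12.983128547668457) bubble n 9 213.11111111111111 269.3333333333333
level [0.52878664 0.37092264 0.0566    ] offset mm [6.48700033 4.35715684] 7.814473045379182
time_s: 23.1
position: [0.3965, 0.2424, 0.1818]
tcp_rot: [-0.005, -0.373, 0.928, -0.003]
wrist_force: [-13.2, -12.0, 22.2]
gripper_width: 0.306
finger_force: 44.6
time_s: 23.6
position: [0.3965, 0.2424, 0.1818]
tcp_rot: [-0.005, -0.373, 0.928, -0.003]
wrist_force: [-13.5, -12.7, 23.3]
gripper_width: 0.304
finger_force: 44.5
lime [ 9 11 13 10 74] c 215.70091724395752 269.32035732269287 (9.373655319213867, 12.91826057434082) bubble n 10 213.8 269.0
level [0.52892231 0.37117774 0.0566    ] offset mm [5.43085623 1.98531372] 5.782358515618882
```

```bash
python3 -m jog '[[1,-0.003,0,-0.001,0],[1,-0.003,0,0,0],[1,-0.002,0,0,0],[1,0,0,0,0]]'
python3 -m jog '[[1,0,0,0,0],[1,0,0,0,0],[1,0,0,0,0],[1,0,0,0,0],[1,0,0,0,0]]'
python3 bub.py side s6
```

```text
time_s: 24.05
position: [0.403, 0.2492, 0.1819]
tcp_rot: [-0.003, -0.373, 0.928, -0.002]
wrist_force: [-7.4, -7.1, 8.2]
gripper_width: 0.308
finger_force: 42.9
time_s: 24.55
position: [0.4029, 0.2492, 0.1819]
tcp_rot: [-0.003, -0.373, 0.928, -0.001]
wrist_force: [-7.3, -6.5, 7.3]
gripper_width: 0.311
finger_force: 42.9
lime [ 9 11 13 10 75] c 215.13010120391846 269.1613025665283 (9.281545639038086, 13.772183418273926) bubble n 10 214.8 269.0
level [0.5306986  0.37157801 0.0566    ] offset mm [1.18902065 0.01574063] 1.1891248305098518
```

```bash
python3 -m jog '[[0,0,0,0,0],[0,0,0,0,0],[0,0,0,0,0],[0,0,0,-0.01,0],[0,0,0,-0.03,0]]'
python3 -m jog '[[0,0,0,-0.04,0],[-1,0,0,-0.03,0],[-1,-0.04,0,0,0],[-1,-0.045,0,0,0],[-1,-0.045,0,0,0]]'
python3 -m jog '[[-1,-0.044,0,0,0],[-1,0,0,0,0],[-1,0,0,0,0],[-1,0,0,0,0],[-1,0,0,0,0]]'
python3 -m jog '[[-1,0,0,0,0],[-1,0,0,0,0],[-1,0,0,0,0],[-1,0,0,0,0],[-1,0,0,0,0]]'
python3 bub.py wrist w9; python3 -c "
from h import *
go([.529,.3697,.216])"
```

```text
time_s: 25.1
position: [0.404, 0.2508, 0.2211]
tcp_rot: [-0.002, -0.373, 0.928, -0.001]
wrist_force: [0.1, 0.2, -0.1]
gripper_width: 0.501
finger_force: 0.0
time_s: 25.6
position: [0.4994, 0.3425, 0.294]
tcp_rot: [0.001, -0.374, 0.928, 0.001]
wrist_force: [-0.0, 1.0, 0.6]
gripper_width: 1.002
finger_force: 0.0
time_s: 26.1
position: [0.5295, 0.3714, 0.2934]
tcp_rot: [0.001, -0.374, 0.928, 0.0]
wrist_force: [0.7, -0.5, 0.3]
gripper_width: 1.005
finger_force: 0.0
time_s: 26.6
position: [0.5301, 0.372, 0.2922]
tcp_rot: [0.0, -0.374, 0.928, -0.0]
wrist_force: [0.2, -0.5, 0.1]
gripper_width: 1.002
finger_force: 0.0
lime [  33   35   58   54 2284] c 279.48669815063477 223.34812927246094 (54.016239166259766, 57.946006774902344) bubble n 163 279.319018404908 227.31288343558282
level [0.52910988 0.37050045 0.0566    ] offset mm [2.13419782 1.89321759] 2.8529060926740293
t 26.65 pos [0.5301 0.372  0.2922] x [-0.721 -0.693  0.   ] y [-0.693  0.721  0.   ] z [-0. -0. -1.]
shift mm [ 2.4 -1.  76.2]
```

```bash
python3 - <<'E'
from h import *
p=np.load('pics/w9.npz')['p'];q=p[190:260,245:315];h=cv2.cvtColor(q,cv2.COLOR_BGR2HSV).astype(int)
m=(h[...,2]<120)&(np.hypot(*(np.mgrid[:70,:70]-np.array([33.3,34.5])[:,None,None]))<17)
v,u=np.nonzero(m);print(len(u),(u.min()+u.max())/2+245,(v.min()+v.max())/2+190,u.max()-u.min(),v.max()-v.min())
cv2.imwrite('pics/w9c.png',cv2.resize(q,None,fx=8,fy=8,interpolation=cv2.INTER_NEAREST))
E
```

```text
54 279.5 223.5 21 21
```

View pics/w9c.png

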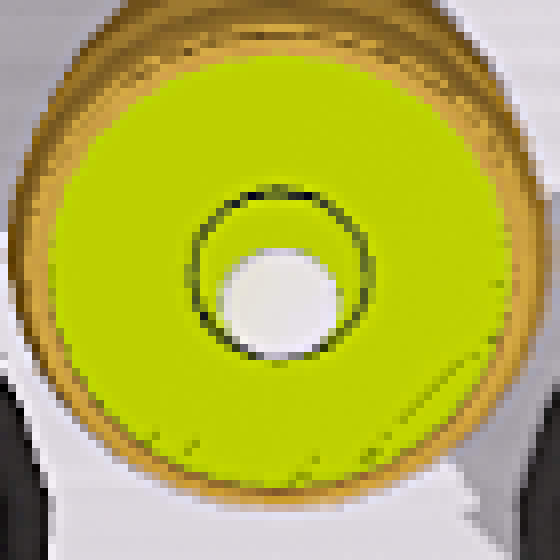

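```bash
python3 -m jog '[[-0.1,0.044,0,0,0],[-0.1,0.045,0,0,0],[-0.1,0.045,0,0,0],[-0.1,0.041,0,0,0],[-0.1,0,0,0,0]]'
python3 -c "
from h import *
go([.404,.2508,.181])"
```

```text
time_s: 27.15
position: [0.4006, 0.2472, 0.292]
tcp_rot: [-0.001, -0.373, 0.928, -0.0]
wrist_force: [0.5, 1.0, 0.2]
gripper_width: 0.551
finger_force: 0.0
t 27.15 pos [0.4006 0.2472 0.292 ] x [-0.721 -0.693  0.003] y [-0.693  0.721  0.001] z [-0.003 -0.001 -1.   ]
shift mm [ -5.2   0.2 110.9]
```

```bash
python3 -m jog '[[-0.1,-0.004,0,0.04,0],[-0.1,0,0,0.04,0],[-0.1,0,0,0.025,0],[-0.1,0,0,0.006,0],[-0.1,0,0,0,0]]'
python3 -m jog '[[1,0,0,0,0],[1,0,0,0,0],[1,0,0,0,0],[1,0,0,0,0],[1,0,0,0,0]]' 40
python3 -m jog '[[1,-0.003,0,-0.001,0],[1,-0.003,0,0,0],[1,-0.003,0,0,0],[1,0,0,0,0],[1,0,0,0,0]]'
python3 -m jog '[[1,0,0,0,0],[1,0,0,0,0],[1,0,0,0,0],[1,0,0,0,0],[1,0,0,0,0]]'
python3 bub.py side s7
```

```text
time_s: 27.65
position: [0.407, 0.2536, 0.181]
tcp_rot: [-0.001, -0.374, 0.928, -0.0]
wrist_force: [0.3, 0.6, 1.6]
gripper_width: 0.555
finger_force: 0.0
time_s: 28.15
position: [0.4074, 0.2541, 0.183]
tcp_rot: [0.002, -0.374, 0.927, 0.001]
wrist_force: [-0.8, 0.1, 6.6]
gripper_width: 0.305
finger_force: 39.5
time_s: 28.65
position: [0.4111, 0.2571, 0.1828]
tcp_rot: [-0.004, -0.373, 0.928, -0.002]
wrist_force: [-12.6, -9.1, 17.7]
gripper_width: 0.309
finger_force: 40.6
time_s: 29.15
position: [0.4111, 0.2571, 0.1829]
tcp_rot: [-0.004, -0.373, 0.928, -0.002]
wrist_force: [-12.4, -9.7, 18.7]
gripper_width: 0.311
finger_force: 40.6
lime [ 8 11 13  9 73] c 215.02507495880127 268.99234104156494 (9.437909126281738, 13.260010719299316) bubble n 10 214.8 269.0
level [0.5313505  0.37121668 0.0566    ] offset mm [0.53712428 0.37707383] 0.656267596574065
```

```bash
python3 -m jog '[[1,-0.002,0,-0.001,0],[1,-0.002,0,0,0],[1,0,0,0,0],[1,0,0,0,0]]'
python3 -m jog '[[0,0,0,0,0],[0,0,0,0,0],[0,0,0,0,0],[0,0,0,-0.01,0],[0,0,0,-0.03,0]]'
python3 -m jog '[[0,0,0,-0.04,0],[-1,0,0,-0.03,0],[-1,-0.04,0,0,0],[-1,-0.045,0,0,0],[-1,-0.045,0,0,0]]'
python3 -m jog '[[-1,-0.034,0,0,0],[-1,0,0,0,0],[-1,0,0,0,0],[-1,0,0,0,0],[-1,0,0,0,0]]'
python3 -m jog '[[-1,0,0,0,0],[-1,0,0,0,0],[-1,0,0,0,0],[-1,0,0,0,0],[-1,0,0,0,0]]'
python3 bub.py wrist w10; python3 -c "
from h import *
go([.529,.3697,.216])"
```

```text
time_s: 29.6
position: [0.4145, 0.2604, 0.183]
tcp_rot: [-0.003, -0.373, 0.928, -0.001]
wrist_force: [-6.7, -6.3, 5.7]
gripper_width: 0.304
finger_force: 39.9
time_s: 30.1
position: [0.4155, 0.2619, 0.222]
tcp_rot: [-0.002, -0.373, 0.928, -0.001]
wrist_force: [0.0, 0.4, 0.0]
gripper_width: 0.495
finger_force: 0.0
time_s: 30.6
position: [0.5109, 0.3536, 0.2951]
tcp_rot: [0.001, -0.374, 0.928, 0.001]
wrist_force: [0.1, 0.1, 0.6]
gripper_width: 0.999
finger_force: 0.0
time_s: 31.1
position: [0.5339, 0.3756, 0.2942]
tcp_rot: [0.0, -0.374, 0.928, 0.0]
wrist_force: [-0.4, 0.4, 0.5]
gripper_width: 0.996
finger_force: 0.0
time_s: 31.6
position: [0.5344, 0.3762, 0.2932]
tcp_rot: [-0.0, -0.374, 0.928, 0.0]
wrist_force: [0.6, -0.1, 0.1]
gripper_width: 0.998
finger_force: 0.0
lime [  33   35   58   55 2319] c 279.50646209716797 215.3519515991211 (54.8626708984375, 58.3333740234375) bubble n 169 279.2248520710059 215.75739644970415
level [0.5295836  0.37097122 0.0566    ] offset mm [0.33778607 0.06272041] 0.343559713756031
t 31.65 pos [0.5344 0.3762 0.2932] x [-0.721 -0.693  0.   ] y [-0.693  0.721  0.   ] z [-0. -0. -1.]
shift mm [ 8.4 -1.  77.2]
```

```bash
python3 -m jog '[[-1,0,0,0,0],[-1,0,0,0,0],[-1,0,0,0,0],[-1,0,0,0,0],[-0.35,0,0,0,0]]' 30
python3 bub.py wrist w11
python3 -m jog '[[-0.35,0.0078,-0.0007,0.02,0],[-0.35,0,0,0.03,0],[-0.35,0,0,0.02,0],[-0.35,0,0,0.0055,0],[-0.35,0,0,0,0]]'
python3 -m jog '[[1,0,0,0,0],[1,0,0,0,0],[1,0,0,0,0],[1,0,0,0,0]]'
python3 -m jog '[[1,0,0,-0.005,0],[1,0,0,-0.02,0],[1,0,0,-0.03,0],[1,0,0,0,0],[1,0,0,0,0]]'
python3 -c "
from h import *
go([.5615,.0598,.28])"
```

```text
time_s: 32.15
position: [0.5344, 0.3762, 0.2932]
tcp_rot: [0.0, -0.374, 0.928, 0.0]
wrist_force: [0.1, -0.2, -0.0]
gripper_width: 0.855
finger_force: 0.0
lime [  33   35   58   55 2317] c 279.4546661376953 215.26330947875977 (54.83022689819336, 58.29159927368164) bubble n 167 279.2215568862275 215.68263473053892
level [0.52959565 0.37093259 0.0566    ] offset mm [0.32230373 0.09291524] 0.33542947770125503
time_s: 32.7
position: [0.5292, 0.3702, 0.2172]
tcp_rot: [-0.001, -0.374, 0.928, -0.0]
wrist_force: [1.2, -0.3, 0.5]
gripper_width: 0.674
finger_force: 0.0
time_s: 33.1
position: [0.5297, 0.3707, 0.2193]
tcp_rot: [0.001, -0.374, 0.927, 0.0]
wrist_force: [-0.4, -0.2, 4.8]
gripper_width: 0.519
finger_force: 31.3
time_s: 33.6
position: [0.529, 0.3703, 0.2728]
tcp_rot: [-0.0, -0.374, 0.928, 0.0]
wrist_force: [-0.8, 0.0, -1.7]
gripper_width: 0.517
finger_force: 31.1
t 33.6 pos [0.529  0.3703 0.2728] x [-0.721 -0.693 -0.   ] y [-0.693  0.721  0.001] z [-0.     0.001 -1.   ]
shift mm [ 191.7 -246.3   -7.4]
```

```bash
python3 -m jog '[[1,0.0188,-0.0352,0,0],[1,0.0188,-0.0352,0,0],[1,0.0188,-0.0352,0,0],[1,0.0188,-0.0352,0,0],[1,0.0188,-0.0352,0,0]]'
python3 -m jog '[[1,0.0188,-0.0352,0,0],[1,0.0188,-0.0352,0,0],[1,0,0,0,0],[1,0,0,0,0],[1,0,0,0,0]]'
python3 - <<'E'
from h import *
save('wrist','w12');p=np.load('pics/w12.npz')['p'];u,v=proj('wrist',[.5612,.0595,.016]);print(u,v)
u,v=int(u),int(v);r=75;q=p[max(v-r,0):v+r,u-r:u+r];h=cv2.cvtColor(q,cv2.COLOR_BGR2HSV).astype(int)
m=((h[...,0]<14)&(h[...,1]>90)&(h[...,2]<150)).astype(np.uint8)
m=cv2.morphologyEx(m,cv2.MORPH_OPEN,np.ones((3,3)));n,l,s,c=cv2.connectedComponentsWithStats(m);k=1+np.argmax(s[1:,4]);print(s[k],c[k])
cn=max(cv2.findContours((l==k).astype(np.uint8),0,2)[0],key=cv2.contourArea);e=cv2.fitEllipse(cv2.convexHull(cn));print(e)
print('cradle',pt('wrist',u-r+e[0][0],max(v-r,0)+e[0][1],.014))
# level in hand
o,T=st();print(o['position']);zt=o['position'][2]-.185+.0226
C=proj('wrist',o['position']+T@np.array([0,0,.1624]));cu,cv_=int(C[0]),int(C[1]);q=p[cv_-60:cv_+60,cu-60:cu+60];h=cv2.cvtColor(q,cv2.COLOR_BGR2HSV).astype(int)
m=((abs(h[...,0]-33)<8)&(h[...,1]>150)&(h[...,2]>90)).astype(np.uint8);n,l,s,c=cv2.connectedComponentsWithStats(m);k=1+np.argmax(s[1:,4]);print(s[k])
cn=max(cv2.findContours((l==k).astype(np.uint8),0,2)[0],key=cv2.contourArea);e=cv2.fitEllipse(cv2.convexHull(cn))
P=pt('wrist',cu-60+e[0][0],cv_-60+e[0][1],zt);print('level',P,'in tool',T.T@(P-o['position']))
E
```

```text
time_s: 34.1
position: [0.5831, 0.1766, 0.2709]
tcp_rot: [-0.002, -0.374, 0.928, 0.0]
wrist_force: [-0.4, 0.2, -1.2]
gripper_width: 0.518
finger_force: 31.1
time_s: 34.6
position: [0.6048, 0.102, 0.2716]
tcp_rot: [-0.001, -0.374, 0.928, 0.0]
wrist_force: [-0.9, 0.4, -0.9]
gripper_width: 0.518
finger_force: 31.2
279.1102397858961 132.43837930950764
[  28   29   95   93 6795] [75.24856512 75.61869021]
((75.21844482421875, 75.50662994384766), (92.86084747314453, 93.73355102539062), 84.93072509765625)
cradle [0.56128618 0.05967502 0.014     ]
[0.60482403 0.10231989 0.2719299 ]
[  21   23   84   72 4226]
level [0.60352476 0.10225407 0.1095299 ] in tool [0.0008089  0.00070893 0.16240165]
```

```bash
python3 -m jog '[[1,0.03,-0.0007,0,0],[1,0.0306,0,0,0],[1,0,0,0,0],[1,0,0,0.03,0],[1,0,0,0.03,0]]'
python3 -m jog '[[1,0,0,0,0],[1,0,0,0.01,0],[1,0,0,0.003,0],[1,0,0,0,0],[1,0,0,0,0]]'
python3 -m jog '[[1,0,0,0.002,0],[1,0,0,0,0],[1,0,0,0,0]]'
python3 -m jog '[[1,0,0,0.001,0],[1,0,0,0,0],[1,0,0,0,0]]'
```

```text
time_s: 35.15
position: [0.5624, 0.0602, 0.2131]
tcp_rot: [0.002, -0.374, 0.927, 0.0]
wrist_force: [-0.6, 0.1, -2.6]
gripper_width: 0.52
finger_force: 31.2
time_s: 35.65
position: [0.5624, 0.0592, 0.2006]
tcp_rot: [0.001, -0.374, 0.928, -0.0]
wrist_force: [0.1, -0.9, -1.9]
gripper_width: 0.521
finger_force: 31.4
time_s: 35.95
position: [0.562, 0.0589, 0.1979]
tcp_rot: [0.0, -0.374, 0.928, -0.0]
wrist_force: [-0.3, -0.7, -1.2]
gripper_width: 0.518
finger_force: 31.4
time_s: 36.25
position: [0.562, 0.0589, 0.1967]
tcp_rot: [-0.0, -0.374, 0.928, -0.0]
wrist_force: [-0.5, -0.0, -1.3]
gripper_width: 0.518
finger_force: 31.4
```

```bash
python3 -m jog '[[1,0,0.0006,0.002,0],[1,0,0,0,0],[1,0,0,0,0]]'
python3 -m jog '[[1,0,0,0.001,0],[1,0,0,0,0],[1,0,0,0,0]]'
python3 -m jog '[[1,0,0,0.001,0],[1,0,0,0,0],[1,0,0,0,0]]'
```

```text
time_s: 36.55
position: [0.5615, 0.0594, 0.1946]
tcp_rot: [-0.0, -0.374, 0.928, 0.0]
wrist_force: [-0.1, -0.0, -1.9]
gripper_width: 0.515
finger_force: 31.4
time_s: 36.85
position: [0.5616, 0.0594, 0.1937]
tcp_rot: [-0.0, -0.374, 0.928, 0.0]
wrist_force: [0.0, 0.1, -1.4]
gripper_width: 0.518
finger_force: 31.5
time_s: 37.15
position: [0.5616, 0.0594, 0.1936]
tcp_rot: [0.0, -0.374, 0.928, -0.0]
wrist_force: [-3.8, 0.4, 6.1]
gripper_width: 0.519
finger_force: 32.1
```

```bash
python3 -m jog '[[-0.2,0,0,0,0],[-0.2,0,0,0,0],[-0.2,0,0,0,0],[-0.2,0,0,-0.02,0],[-0.2,0,0,-0.03,0]]'
python3 -m jog '[[-1,0,0,-0.05,0],[-1,0,0,-0.03,0],[-1,0,0,0,0],[-1,0,0,0,0],[-1,0,0,0,0]]'
cat > lev.py <<'E'
from h import *
import sys
save('wrist',sys.argv[1]);p=np.load(f'pics/{sys.argv[1]}.npz')['p']
h=cv2.cvtColor(p,cv2.COLOR_BGR2HSV).astype(int);m=((abs(h[...,0]-33)<8)&(h[...,1]>150)&(h[...,2]>90)).astype(np.uint8);n,l,s,c=cv2.connectedComponentsWithStats(m)
for k in range(1,n):
    if s[k,4]>200:
        cn=max(cv2.findContours((l==k).astype(np.uint8),0,2)[0],key=cv2.contourArea);e=cv2.fitEllipse(cv2.convexHull(cn));print(s[k],pt('wrist',*e[0],.0306))
        d=np.load(f'pics/{sys.argv[1]}.npz')['d'];v,u=int(e[0][1]),int(e[0][0]);C,W=cloud(sys.argv[1]);print('z',np.median(W[v-8:v+8,u-8:u+8,2]))
E
python3 lev.py w13
python3 -m jog '[[-1,0.0422,-0.0163,0,0],[-1,0.0422,-0.0163,0,0],[-1,0.0422,-0.0163,0,0],[-1,0.0422,-0.0163,0,0],[-1,0.0422,-0.0163,0,0]]'
python3 -m jog '[[-1,0.0422,-0.0163,0,0],[-1,0.0422,-0.0163,0,0],[-1,0.0422,-0.0163,0,0],[-1,0.0422,-0.0163,0,0],[-1,0,0,0,8.4]]'
python3 -m jog '[[-1,0,0,0,8.4],[-1,0,0,0,8.4],[-1,0,0,0,8.4],[-1,0,0,0,8.4],[-1,0,0,0,0]]'
python3 -m jog '[[-1,0,0,0,2],[-1,0,0,0,0],[-1,0,0,0,0]]'
cat > fl.py <<'E'
from h import *
import sys
n=sys.argv[1];save('wrist',n);C,W=cloud(n)
tab=np.median(W[...,2][(abs(W[...,2])<.008)]);print('tab',tab);W=W-[0,0,tab]
for i,y in enumerate((-.247,-.309,-.372)):
    m=(abs(W[...,1]-y)<.020)&(W[...,0]>.33)&(W[...,0]<.445)&(W[...,2]>.032)&(W[...,2]<.06);P=W[m]
    if len(P)<100: print('none',len(P));continue
    top=P[P[:,2]>.038];k=np.polyfit(top[:,0],top[:,1],1)
    xs=np.percentile(P[P[:,2]>.036][:,0],[1,99]);ym=np.polyval(k,xs)
    print(i+1,len(P),'x ends',xs,'y at ends',ym,'yaw',np.degrees(np.arctan(k[0])),'ztop',np.percentile(P[:,2],95),'minmax y mid',np.percentile(P[:,1],[1,99]))
go([.39,-.31,.33]);o,R=st();print('yaw',np.degrees(np.arctan2(R[1,0],R[0,0])),o['qpos'])
E
python3 fl.py w14
```

```text
time_s: 37.65
position: [0.5609, 0.0592, 0.2414]
tcp_rot: [-0.002, -0.374, 0.928, 0.0]
wrist_force: [0.1, 1.2, 0.7]
gripper_width: 0.602
finger_force: 0.0
time_s: 38.15
position: [0.5612, 0.0593, 0.3213]
tcp_rot: [-0.001, -0.374, 0.928, 0.0]
wrist_force: [-1.3, 0.0, -1.4]
gripper_width: 1.0
finger_force: 0.0
[ 258  182   47   45 1527] [0.56091849 0.06002235 0.0306    ]
z 0.03163786883214699
time_s: 38.7
position: [0.4647, -0.147, 0.3216]
tcp_rot: [-0.001, -0.374, 0.927, 0.0]
wrist_force: [-0.5, -0.3, 0.0]
gripper_width: 1.003
finger_force: 0.0
time_s: 39.2
position: [0.3871, -0.3131, 0.3213]
tcp_rot: [-0.001, -0.303, 0.953, 0.001]
wrist_force: [0.4, 0.5, 0.2]
gripper_width: 0.999
finger_force: 0.0
time_s: 39.7
position: [0.3893, -0.3095, 0.3215]
tcp_rot: [-0.001, -0.016, 1.0, 0.0]
wrist_force: [-0.1, -0.2, 0.4]
gripper_width: 0.997
finger_force: 0.0
time_s: 40.0
position: [0.3895, -0.3096, 0.3222]
tcp_rot: [-0.0, -0.001, 1.0, 0.0]
wrist_force: [-0.1, 0.0, 0.4]
gripper_width: 0.998
finger_force: 0.0
tab 0.0011262166431736426
1 3063 x ends [0.35843482 0.42670212] y at ends [-0.2500841  -0.25302442] yaw -2.466241624945305 ztop 0.04543587988586408 minmax y mid [-0.26660155 -0.23439873]
2 3293 x ends [0.35175494 0.42082164] y at ends [-0.31217468 -0.31529579] yaw -2.5874294170203993 ztop 0.04533621294179462 minmax y mid [-0.3286379  -0.29654931]
3 3056 x ends [0.35222175 0.42064775] y at ends [-0.37505659 -0.37787106] yaw -2.3553354766687686 ztop 0.04528889676096462 minmax y mid [-0.39149407 -0.36020195]
t 40.05 pos [ 0.3895 -0.3096  0.3224] x [-1.    -0.     0.001] y [-0.  1.  0.] z [-0.001  0.    -1.   ]
shift mm [-0.5 -0.4 -7.6]
yaw -179.97198176806512 [-3.56037162e-01  1.94533122e-01 -1.83745817e-01 -2.21955283e-05
 -1.19321193e+00 -1.21426205e+00]
```

```bash
python3 -m jog '[[-0.1,0,0.03,0,2.8],[-0.1,0,0.03,0,0],[-0.1,0.018,0,0,0],[-0.1,0,0,0,0],[-0.1,0,0,0,0]]' 20
python3 fl.py w15 | grep -E '^1|yaw|^t'
python3 -c "
from h import *
go([.3715,-.250,.186])"
```

```text
time_s: 40.55
position: [0.3732, -0.2488, 0.3229]
tcp_rot: [0.0, 0.025, 1.0, -0.0]
wrist_force: [-0.4, -0.5, -0.3]
gripper_width: 0.55
finger_force: 0.0
tab 0.0008909112385617139
1 3099 x ends [0.35840305 0.42678319] y at ends [-0.24848291 -0.25166085] yaw -2.6608839796161585 ztop 0.045389357101932176 minmax y mid [-0.26634012 -0.2330617 ]
2 2779 x ends [0.3522515  0.41996512] y at ends [-0.31045482 -0.31522039] yaw -4.025740014348211 ztop 0.04529199451988876 minmax y mid [-0.3281291  -0.29662332]
3 2431 x ends [0.35220064 0.42094912] y at ends [-0.3738404  -0.37692243] yaw -2.5668863784082037 ztop 0.0451741420826776 minmax y mid [-0.39095864 -0.36010641]
t 40.6 pos [ 0.3734 -0.249   0.3228] x [-0.999  0.05  -0.   ] y [ 0.05   0.999 -0.   ] z [ 0. -0. -1.]
yaw 177.11633699460532 [-2.36793515e-01  9.93376654e-02 -2.97322284e-01  2.22266372e-04
t 40.6 pos [ 0.3734 -0.249   0.3228] x [-0.999  0.05  -0.   ] y [ 0.05   0.999 -0.   ] z [ 0. -0. -1.]
shift mm [  2.   -1.1 136.8]
```

```bash
python3 -m jog '[[-0.1,0.002,0,0.045,0],[-0.1,0,0,0.045,0],[-0.1,0,0,0.04,0],[-0.1,0,0,0.0065,0],[-0.1,0,0,0,0]]'
python3 -m jog '[[1,0,0,0,0],[1,0,0,0,0],[1,0,0,0,0],[1,0,0,0,0]]' 20
python3 -m jog '[[1,-0.002,0,-0.001,0],[1,-0.002,0,0,0],[1,0,0,0,0]]'
python3 -m jog '[[1,-0.002,0,0,0],[1,0,0,0,0],[1,0,0,0,0]]'
```

```text
time_s: 41.1
position: [0.3714, -0.249, 0.1858]
tcp_rot: [-0.001, 0.025, 1.0, 0.0]
wrist_force: [0.5, 0.4, 0.0]
gripper_width: 0.553
finger_force: 0.0
time_s: 41.5
position: [0.3721, -0.2489, 0.1879]
tcp_rot: [0.002, 0.025, 1.0, -0.001]
wrist_force: [-0.9, 1.1, 6.8]
gripper_width: 0.401
finger_force: 23.6
time_s: 41.8
position: [0.3744, -0.2488, 0.1879]
tcp_rot: [-0.001, 0.025, 1.0, 0.0]
wrist_force: [-6.5, 1.5, 12.1]
gripper_width: 0.402
finger_force: 24.1
time_s: 42.1
position: [0.3752, -0.2489, 0.1879]
tcp_rot: [-0.003, 0.025, 1.0, 0.0]
wrist_force: [-10.8, 1.9, 15.1]
gripper_width: 0.4
finger_force: 24.7
```

```bash
python3 -m jog '[[1,0,0,-0.008,0],[1,-0.002,0,-0.008,0],[1,0,0,0,0]]'
python3 -m jog '[[1,-0.0035,0,-0.006,0],[1,-0.0035,0,-0.006,0],[1,0,0,0,0]]'
python3 -m jog '[[1,-0.0045,0,-0.0045,0],[1,-0.0045,0,-0.004,0],[1,0,0,0,0]]'
```

```text
time_s: 42.4
position: [0.3803, -0.2493, 0.2045]
tcp_rot: [0.002, 0.025, 1.0, -0.001]
wrist_force: [0.8, 0.3, -0.5]
gripper_width: 0.399
finger_force: 22.6
time_s: 42.7
position: [0.3872, -0.2496, 0.2162]
tcp_rot: [0.001, 0.025, 1.0, -0.0]
wrist_force: [0.4, 0.7, -1.7]
gripper_width: 0.4
finger_force: 22.6
time_s: 43.0
position: [0.3961, -0.25, 0.2243]
tcp_rot: [0.001, 0.025, 1.0, -0.0]
wrist_force: [0.2, -0.5, -1.5]
gripper_width: 0.397
finger_force: 22.5
```

```bash
python3 -m jog '[[1,0.02,0,0,0],[1,0.004,0,0.015,0],[1,0,0,0.0175,0],[1,0,0,0,0],[1,0,0,0,0]]'
python3 -m jog '[[1,-0.002,0,0,0],[1,-0.002,0,0,0],[1,-0.002,0,0,0],[1,0,0,0,0]]'
python3 -m jog '[[1,-0.002,0,0,0],[1,0,0,0,0],[1,0,0,0,0]]'
```

```text
time_s: 43.5
position: [0.3713, -0.2487, 0.1914]
tcp_rot: [-0.0, 0.025, 1.0, -0.0]
wrist_force: [0.5, 0.4, -1.3]
gripper_width: 0.401
finger_force: 22.5
time_s: 43.9
position: [0.3764, -0.2489, 0.191]
tcp_rot: [-0.001, 0.026, 1.0, 0.0]
wrist_force: [-4.1, -0.8, 0.1]
gripper_width: 0.399
finger_force: 22.6
time_s: 44.2
position: [0.3771, -0.2488, 0.1903]
tcp_rot: [-0.003, 0.026, 1.0, 0.001]
wrist_force: [-7.2, -0.7, -0.9]
gripper_width: 0.4
finger_force: 22.6
```

```bash
python3 -m jog '[[1,-0.003,0,0,0],[1,-0.002,0,-0.002,0],[1,0,0,0,0]]'
python3 -m jog '[[1,-0.003,0,-0.003,0],[1,-0.002,0,-0.003,0],[1,0,0,0,0]]'
python3 -m jog '[[1,-0.002,0,-0.003,0],[1,-0.002,0,-0.003,0],[1,0,0,0,0]]'
```

```text
time_s: 44.5
position: [0.3792, -0.249, 0.1912]
tcp_rot: [-0.007, 0.026, 1.0, 0.001]
wrist_force: [-15.6, -1.9, 2.0]
gripper_width: 0.4
finger_force: 22.9
time_s: 44.8
position: [0.3841, -0.2492, 0.1972]
tcp_rot: [-0.008, 0.026, 1.0, 0.001]
wrist_force: [-16.9, -2.5, 2.8]
gripper_width: 0.403
finger_force: 23.0
time_s: 45.1
position: [0.3894, -0.2495, 0.2038]
tcp_rot: [-0.006, 0.026, 1.0, 0.001]
wrist_force: [-13.3, -0.6, 3.2]
gripper_width: 0.399
finger_force: 22.9
```

```bash
cat > tilt.py <<'E'
from h import *
import sys
n=sys.argv[1];save('wrist',n);C,W=cloud(n);o,T=st()
m=(abs(C[...,1])<.004)&(abs(C[...,0])<.06)&(C[...,2]>.09)&(C[...,2]<.215);P=C[m]
b=np.round(P[:,0]/.004).astype(int)
print('TCP',np.round(o['position'],4),'ridge: worldlike x(mm ahead of tcp) -> z mm')
print([(-4*int(k),round(1000*float(o['position'][2]-np.median(P[b==k][:,2])),1),int((b==k).sum())) for k in np.unique(b)])
E
python3 tilt.py w16
```

```text
TCP [ 0.3894 -0.2495  0.2038] ridge: worldlike x(mm ahead of tcp) -> z mm
[(44, 48.9, 43), (40, 49.8, 62), (36, 51.0, 68), (32, 52.1, 73), (28, 53.3, 75), (24, 54.3, 86), (20, 55.6, 83), (16, 56.6, 87), (12, 58.0, 107), (8, 59.2, 108), (4, 59.8, 159), (0, 60.9, 223), (-4, 61.9, 222), (-8, 63.2, 257), (-12, 108.2, 813), (-16, 62.9, 300), (-20, 33.0, 220), (-24, 32.5, 235), (-28, 10.6, 108), (-32, 10.6, 113), (-36, 10.3, 118), (-40, 0.7, 165), (-44, 0.4, 107), (-48, 0.3, 117), (-52, -0.3, 118), (-56, -4.2, 119), (-60, -5.4, 1)]
```

```bash
python3 -m jog '[[1,-0.0035,0,-0.006,0],[1,-0.0035,0,-0.0055,0],[1,0,0,0,0]]'
python3 -m jog '[[1,-0.0045,0,-0.0045,0],[1,-0.0045,0,-0.004,0],[1,0,0,0,0]]'
python3 tilt.py w17
```

```text
time_s: 45.45
position: [0.3988, -0.2499, 0.2165]
tcp_rot: [-0.002, 0.026, 1.0, 0.001]
wrist_force: [-6.8, 0.2, 4.6]
gripper_width: 0.401
finger_force: 22.8
time_s: 45.75
position: [0.4104, -0.2508, 0.2261]
tcp_rot: [0.002, 0.025, 1.0, -0.001]
wrist_force: [0.0, -0.2, -0.9]
gripper_width: 0.397
finger_force: 22.1
TCP [ 0.4101 -0.2507  0.2258] ridge: worldlike x(mm ahead of tcp) -> z mm
[(48, 51.2, 1), (44, 53.6, 27), (40, 55.9, 39), (36, 58.4, 30), (32, 61.7, 42), (28, 64.3, 48), (24, 66.8, 59), (20, 68.4, 100), (16, 70.9, 106), (12, 74.3, 120), (8, 76.5, 133), (4, 79.7, 133), (0, 82.5, 138), (-4, 85.1, 163), (-8, 88.3, 195), (-12, 130.0, 799), (-16, 55.2, 131), (-20, 58.0, 138), (-24, 60.5, 154), (-28, 63.2, 199), (-32, 62.8, 89), (-36, 11.1, 41), (-40, 11.1, 44), (-44, 11.2, 45), (-48, 11.2, 52), (-52, 11.3, 45), (-56, 11.3, 50), (-60, 11.3, 28)]
```

```bash
python3 -m jog '[[1,0.014,0,0,0],[1,0,0,0.0095,0],[1,0,0,0,0],[1,-0.0045,0,0,0],[1,0,0,0,0]]'
python3 -m jog '[[1,-0.003,0,-0.0025,0],[1,-0.004,0,-0.0025,0],[1,0,0,0,0]]'
python3 tilt.py w18
```

```text
time_s: 46.3
position: [0.4001, -0.2501, 0.2156]
tcp_rot: [-0.001, 0.025, 1.0, -0.0]
wrist_force: [-1.5, 0.3, -1.2]
gripper_width: 0.401
finger_force: 22.2
time_s: 46.6
position: [0.4059, -0.2503, 0.2205]
tcp_rot: [-0.002, 0.025, 1.0, 0.0]
wrist_force: [-5.7, 0.6, 1.3]
gripper_width: 0.401
finger_force: 22.4
TCP [ 0.4059 -0.2503  0.2205] ridge: worldlike x(mm ahead of tcp) -> z mm
[(44, 44.6, 14), (40, 48.4, 25), (36, 50.5, 33), (32, 53.7, 36), (28, 20.3, 64), (24, 39.9, 90), (20, 24.2, 89), (16, 26.7, 91), (12, 67.8, 111), (8, 70.6, 111), (4, 74.3, 123), (0, 77.2, 130), (-4, 80.0, 150), (-8, 84.0, 185), (-12, 125.2, 788), (-16, 49.3, 153), (-20, 51.2, 184), (-24, 54.9, 196), (-28, 58.1, 219), (-32, 58.2, 197), (-36, 10.7, 91), (-40, 10.8, 96), (-44, 10.7, 101), (-48, 10.6, 98), (-52, 10.6, 106), (-56, 10.2, 68)]
```

```bash
python3 -m jog '[[1,-0.004,0,-0.002,0],[1,-0.004,0,-0.002,0],[1,0,0,0,0]]'
python3 tilt.py w19 | cut -c1-260
python3 -m jog '[[1,-0.004,0,-0.001,0],[1,-0.003,0,-0.001,0],[1,0,0,0,0]]'
python3 tilt.py w20
```

```text
time_s: 46.95
position: [0.4141, -0.2508, 0.2247]
tcp_rot: [-0.001, 0.025, 1.0, 0.0]
wrist_force: [-5.7, 1.7, 2.4]
gripper_width: 0.402
finger_force: 22.4
TCP [ 0.414  -0.2508  0.2247] ridge: worldlike x(mm ahead of tcp) -> z mm
[(40, 44.1, 2), (36, 46.4, 26), (32, 50.5, 15), (28, 20.3, 48), (24, 20.5, 101), (20, 20.0, 106), (16, 21.9, 68), (12, 26.6, 73), (8, 29.9, 74), (4, 77.6, 79), (0, 40.0, 106), (-4, 44.1, 105), (-8, 90.3, 236), (-12, 130.5, 641), (-16, 11.9, 151), (-20, 11.8, 1
time_s: 47.3
position: [0.4211, -0.2511, 0.2266]
tcp_rot: [-0.001, 0.025, 1.0, 0.0]
wrist_force: [-5.9, 1.3, 1.6]
gripper_width: 0.396
finger_force: 22.4
TCP [ 0.421  -0.2511  0.2266] ridge: worldlike x(mm ahead of tcp) -> z mm
[(36, 40.7, 12), (32, 42.0, 1), (28, 50.9, 14), (24, 52.7, 1), (20, 19.8, 54), (16, 20.0, 81), (12, 20.0, 83), (8, 25.4, 47), (4, 29.9, 53), (0, 34.7, 56), (-4, 40.4, 65), (-8, 93.4, 208), (-12, 132.8, 596), (-16, 53.8, 71), (-20, 59.3, 69), (-24, 64.5, 88), (-28, 69.4, 93), (-32, 73.7, 177), (-36, 73.0, 22), (-40, 12.2, 11), (-44, 11.7, 3), (-48, 11.8, 6), (-52, 12.0, 3), (-56, 12.0, 12), (-60, 11.7, 6)]
```

```bash
python3 -m jog '[[1,-0.004,0,-0.0005,0],[1,-0.003,0,0,0],[1,0,0,0,0]]'
python3 -m jog '[[1,-0.004,0,0,0],[1,-0.003,0,0,0],[1,0,0,0,0]]'
python3 tilt.py w21
```

```text
time_s: 47.65
position: [0.4283, -0.2515, 0.2274]
tcp_rot: [-0.001, 0.025, 1.0, 0.0]
wrist_force: [-5.0, 1.1, 2.9]
gripper_width: 0.393
finger_force: 22.8
time_s: 47.95
position: [0.4355, -0.2519, 0.2275]
tcp_rot: [-0.0, 0.025, 1.0, -0.0]
wrist_force: [-5.6, 1.2, 2.6]
gripper_width: 0.4
finger_force: 23.4
TCP [ 0.4354 -0.2519  0.2275] ridge: worldlike x(mm ahead of tcp) -> z mm
[(60, 13.4, 14), (56, 14.0, 4), (20, 38.4, 27), (16, 46.1, 41), (12, 56.0, 47), (8, 63.1, 80), (4, 20.8, 129), (0, 21.6, 166), (-4, 94.8, 289), (-8, 128.8, 17), (-12, 133.9, 544), (-16, 47.5, 13), (-20, 56.0, 11), (-24, 64.6, 16), (-28, 73.9, 22), (-32, 82.8, 127), (-36, 82.3, 52), (-48, 13.1, 1), (-52, 12.7, 1)]
```

```bash
python3 -m jog '[[1,-0.004,0,0,0],[1,-0.003,0,0.0005,0],[1,0,0,0,0]]'
python3 -m jog '[[1,-0.004,0,0.0005,0],[1,-0.004,0,0.0005,0],[1,0,0,0,0]]'
python3 tilt.py w22
```

```text
time_s: 48.3
position: [0.4425, -0.2523, 0.2269]
tcp_rot: [-0.0, 0.025, 1.0, -0.0]
wrist_force: [-4.9, 2.1, 3.4]
gripper_width: 0.405
finger_force: 24.2
time_s: 48.6
position: [0.4507, -0.2527, 0.2258]
tcp_rot: [0.0, 0.025, 1.0, -0.0]
wrist_force: [-3.1, 0.4, 2.2]
gripper_width: 0.4
finger_force: 24.6
TCP [ 0.4509 -0.2528  0.226 ] ridge: worldlike x(mm ahead of tcp) -> z mm
[(12, 26.3, 2), (8, 39.2, 204), (4, 62.4, 278), (0, 86.3, 512), (-4, 93.6, 33), (-8, 128.1, 9), (-12, 132.5, 544), (-20, 12.9, 51), (-24, 29.5, 131), (-28, 53.8, 185), (-32, 84.9, 430), (-36, 11.4, 51), (-40, 11.4, 55), (-44, 11.5, 59), (-48, 11.4, 41), (-52, 11.6, 56), (-56, 11.5, 54), (-60, 11.4, 35)]
```

```bash
python3 -m jog '[[1,0,0,-0.003,0],[1,0.018,0,0,0],[1,0.02,0,0,0],[1,0,0,0,0],[1,0,0,0.008,0]]'
python3 -m jog '[[1,0,0,0.002,0],[1,0,0,0.001,0],[1,0,0,0,0]]'
python3 -m jog '[[1,0,0,0.001,0],[1,0,0,0,0],[1,0,0,0,0]]'
python3 -m jog '[[1,0,0,0.001,0],[1,0,0,0,0],[1,0,0,0,0]]'
python3 tilt.py w23
```

```text
time_s: 49.15
position: [0.4138, -0.2511, 0.2221]
tcp_rot: [0.003, 0.025, 1.0, -0.001]
wrist_force: [0.6, 0.7, -0.9]
gripper_width: 0.398
finger_force: 24.2
time_s: 49.45
position: [0.4131, -0.2508, 0.2174]
tcp_rot: [-0.0, 0.025, 1.0, -0.0]
wrist_force: [0.1, 0.3, -1.5]
gripper_width: 0.401
finger_force: 24.2
time_s: 49.75
position: [0.4129, -0.2508, 0.2171]
tcp_rot: [0.001, 0.025, 1.0, -0.0]
wrist_force: [-0.5, 0.7, 1.9]
gripper_width: 0.397
finger_force: 24.5
time_s: 50.05
position: [0.413, -0.2508, 0.2169]
tcp_rot: [0.001, 0.025, 1.0, -0.0]
wrist_force: [-1.0, 2.0, 9.4]
gripper_width: 0.399
finger_force: 25.3
TCP [ 0.413  -0.2508  0.2169] ridge: worldlike x(mm ahead of tcp) -> z mm
[(12, 11.0, 62), (8, 25.4, 280), (4, 49.2, 361), (0, 75.5, 581), (-4, 84.9, 31), (-8, 118.6, 9), (-12, 123.5, 553), (-20, 11.3, 25), (-24, 12.2, 182), (-28, 40.9, 240), (-32, 73.8, 476), (-36, 11.1, 109), (-40, 10.9, 105), (-44, 11.0, 104), (-48, 11.0, 106), (-52, 10.9, 109), (-56, 11.0, 112), (-60, 11.0, 55)]
```

```bash
python3 -m jog '[[1,-0.002,0,0.001,0],[1,-0.002,0,0.001,0],[1,0,0,0,0],[0.05,0,0,0,0],[0.05,0,0,0,0]]'
python3 -m jog '[[0,0,0,0,0],[0,0,0,0,0],[0,0,0,0,0]]'
python3 tilt.py w24
```

```text
time_s: 50.6
position: [0.4165, -0.2509, 0.2136]
tcp_rot: [0.0, 0.025, 1.0, 0.0]
wrist_force: [-0.1, 0.9, -0.9]
gripper_width: 0.474
finger_force: 0.0
time_s: 50.9
position: [0.4165, -0.2509, 0.2135]
tcp_rot: [-0.0, 0.025, 1.0, 0.0]
wrist_force: [0.5, 0.1, -0.7]
gripper_width: 0.499
finger_force: 0.0
TCP [ 0.4165 -0.251   0.2136] ridge: worldlike x(mm ahead of tcp) -> z mm
[(12, 80.6, 13), (8, 60.7, 1191), (-8, 115.7, 14), (-12, 120.1, 546), (-20, 80.5, 32), (-24, 58.6, 1220), (-28, 10.9, 107), (-32, 10.8, 106), (-36, 10.9, 106), (-40, 11.0, 107), (-44, 10.8, 106), (-48, 10.7, 115), (-52, 10.8, 107), (-56, 11.0, 107), (-60, 10.9, 58)]
```

```bash
python3 -m jog '[[0,0.0055,0,-0.014,0],[0,0,0,0,0],[1,0,0,0,0],[1,0,0,0,0],[1,0,0,0,0]]' 40
python3 -m jog '[[1,0,0,0,0],[1,0,0,-0.01,0],[1,0,0,-0.04,0],[1,0,0,-0.045,0],[1,0,0,-0.04,0]]'
python3 -m jog '[[1,-0.0062,0.0447,0,0],[1,-0.0062,0.0447,0,0],[1,-0.0062,0.0447,0,0],[1,-0.0062,0.0447,0,0],[1,-0.0062,0.0447,0,0]]'
python3 -m jog '[[1,-0.0062,0.0447,0,0],[1,-0.0062,0.0447,0,0],[1,-0.0062,0.0447,0,0],[1,-0.0062,0.0447,0,0],[1,-0.0062,0.0447,0,0]]'
python3 -m jog '[[1,-0.0062,0.0447,0,0],[1,-0.0062,0.0447,0,0],[1,-0.0062,0.0447,0,0],[1,-0.0062,0.0447,0,0],[1,0,0,0,0]]'
python3 -m jog '[[1,0,0,0,0],[1,0,0,0,0]]'
cat > seat.py <<'E'
from h import *
import sys
n=sys.argv[1];save('wrist',n);p=np.load(f'pics/{n}.npz')['p'];C,W=cloud(n)
m=((p.max(-1)<75)&(W[...,2]>.028)&(W[...,2]<.056)&(np.hypot(W[...,0]-.529,W[...,1]-.37)<.11)).astype(np.uint8)
m=cv2.morphologyEx(m,cv2.MORPH_OPEN,np.ones((3,3)));k,l,s,c=cv2.connectedComponentsWithStats(m)
for i in range(1,k):
    if s[i,4]>300:
        cn=max(cv2.findContours((l==i).astype(np.uint8),0,2)[0],key=cv2.contourArea);e=cv2.fitEllipse(cv2.convexHull(cn));print(s[i],[round(q,1) for q in e[1]],pt('wrist',*e[0],.044))
go([.529,.3697,.36])
E
python3 seat.py w25
```

```text
time_s: 51.45
position: [0.4115, -0.2508, 0.2281]
tcp_rot: [0.0, 0.025, 1.0, -0.0]
wrist_force: [-1.3, 2.3, 7.6]
gripper_width: 0.4
finger_force: 39.2
time_s: 51.95
position: [0.4109, -0.2506, 0.3644]
tcp_rot: [-0.0, 0.025, 1.0, 0.0]
wrist_force: [1.4, 0.0, -0.8]
gripper_width: 0.396
finger_force: 40.4
time_s: 52.45
position: [0.4532, -0.0272, 0.3626]
tcp_rot: [-0.0, 0.026, 1.0, 0.0]
wrist_force: [0.9, -0.0, -2.3]
gripper_width: 0.394
finger_force: 40.6
time_s: 52.95
position: [0.4956, 0.1946, 0.3624]
tcp_rot: [-0.0, 0.025, 1.0, -0.0]
wrist_force: [1.5, 0.7, -1.3]
gripper_width: 0.396
finger_force: 40.6
time_s: 53.45
position: [0.5295, 0.3747, 0.3595]
tcp_rot: [-0.001, 0.024, 1.0, -0.001]
wrist_force: [-0.2, -0.6, -2.7]
gripper_width: 0.394
finger_force: 40.7
time_s: 53.65
position: [0.5296, 0.3694, 0.3624]
tcp_rot: [-0.0, 0.026, 1.0, -0.0]
wrist_force: [-1.0, 0.6, -1.7]
gripper_width: 0.404
finger_force: 40.7
[ 207  122   61   62 2964] [61.1, 61.9] [0.48842818 0.33178565 0.044     ]
[ 314  148   60   60 2791] [58.9, 60.4] [0.51613563 0.42751746 0.044     ]
t 53.7 pos [0.5296 0.369  0.3629] x [-0.999  0.052  0.   ] y [ 0.052  0.999 -0.   ] z [-0. -0. -1.]
shift mm [0.7 0.6 2.9]
```

```bash
python3 -m jog '[[1,-0.03,-0.011,0,0],[1,-0.0268,0,0,0],[1,0,0,0,0],[1,0,0,0.04,0],[1,0,0,0.03,0]]'
python3 -m jog '[[1,0,0,0.02,0],[1,0,0,0,0],[1,0,0,0.01,0],[1,0,0,0.003,0],[1,0,0,0,0]]'
python3 tilt.py w26; python3 -c "
from h import *
go([.5857,.355,.2545])"
```

```text
time_s: 54.2
position: [0.5855, 0.3549, 0.2922]
tcp_rot: [0.0, 0.026, 1.0, 0.001]
wrist_force: [-0.9, -0.7, -2.8]
gripper_width: 0.397
finger_force: 40.8
time_s: 54.7
position: [0.5858, 0.356, 0.2603]
tcp_rot: [0.0, 0.026, 1.0, 0.0]
wrist_force: [0.3, 0.8, -1.3]
gripper_width: 0.397
finger_force: 40.8
TCP [0.5859 0.3561 0.2606] ridge: worldlike x(mm ahead of tcp) -> z mm
[(16, 113.0, 57), (12, 90.8, 938), (-8, 162.0, 7), (-12, 167.0, 541), (-16, 113.1, 60), (-20, 90.6, 878), (-24, 45.7, 1), (-28, 45.8, 2)]
t 54.75 pos [0.5859 0.3561 0.2606] x [-0.999  0.051 -0.001] y [0.051 0.999 0.001] z [ 0.001  0.001 -1.   ]
shift mm [ 0.2 -1.1  6.1]
```

```bash
python3 -m jog '[[1,0,-0.001,0.003,0],[1,0,0,0.002,0],[1,0,0,0,0],[1,0,0,0,0]]'
python3 -m jog '[[1,0,0,0.001,0],[1,0,0,0,0],[1,0,0,0,0]]'
python3 -m jog '[[1,0,0,0.001,0],[1,0,0,0,0],[1,0,0,0,0]]'
```

```text
time_s: 55.15
position: [0.5859, 0.3551, 0.255]
tcp_rot: [0.0, 0.025, 1.0, 0.0]
wrist_force: [1.1, 0.3, 0.5]
gripper_width: 0.396
finger_force: 40.9
time_s: 55.45
position: [0.5859, 0.355, 0.2549]
tcp_rot: [0.001, 0.025, 1.0, 0.0]
wrist_force: [-1.8, -1.0, 6.0]
gripper_width: 0.396
finger_force: 41.6
time_s: 55.75
position: [0.5858, 0.355, 0.2548]
tcp_rot: [0.001, 0.025, 1.0, 0.0]
wrist_force: [-3.8, -1.5, 10.4]
gripper_width: 0.393
finger_force: 42.2
```

```bash
python3 -m jog '[[0,0,0,-0.001,0],[0,0,0,0,0],[0,0,0,0,0],[0,0,0,-0.02,0],[0,0,0,-0.045,0]]' 20
python3 -m jog '[[0,0,0,-0.045,0],[0,0,0,0,0],[0,0,0,0,0],[0,0,0,0,0]]'
cat > rim.py <<'E'
from h import *
import sys
n=sys.argv[1];save('wrist',n);C,W=cloud(n)
for nm,c in dict(far=(.5857,.355),left=(.5158,.4268),low=(.4882,.331)).items():
    m=(np.hypot(W[...,0]-c[0],W[...,1]-c[1])<.028)&(W[...,2]>.1)&(W[...,2]<.115);P=W[m]
    if len(P)<40: print(nm,'none',len(P));continue
    (x,y),r=cv2.minEnclosingCircle((P[:,:2]*1000).astype(np.float32));print(nm,len(P),'top centre',x,y,'r',r,'ztop',np.percentile(P[:,2],[50,98]),'plane slope deg',np.degrees(np.linalg.lstsq(np.c_[P[P[:,2]>.104][:,:2],np.ones((P[:,2]>.104).sum())],P[P[:,2]>.104][:,2],rcond=None)[0][:2]))
E
python3 rim.py w27; python3 seat.py w28
```

```text
time_s: 56.25
position: [0.5849, 0.3546, 0.314]
tcp_rot: [-0.004, 0.026, 1.0, -0.003]
wrist_force: [1.0, 0.8, -0.5]
gripper_width: 0.503
finger_force: 0.0
time_s: 56.65
position: [0.5856, 0.355, 0.3621]
tcp_rot: [-0.001, 0.025, 1.0, -0.001]
wrist_force: [-1.1, -0.2, 0.5]
gripper_width: 0.498
finger_force: 0.0
far 773 top centre 584.2595825195312 355.39154052734375 r 17.95076560974121 ztop [0.10676599 0.10830926] plane slope deg [-0.10576094 -0.12420107]
left none 0
low none 0
[ 218   59   64   63 3121] [62.4, 64.0] [0.48867686 0.33166058 0.044     ]
[ 329   87   61   62 2922] [60.3, 62.2] [0.5160847  0.42733842 0.044     ]
[252 166  61  44 935] [57.1, 60.8] [0.58464821 0.35552997 0.044     ]
t 56.75 pos [0.5856 0.355  0.3618] x [-0.999  0.051  0.002] y [ 0.051  0.999 -0.002] z [-0.003 -0.002 -1.   ]
shift mm [57.3 11.8  1.9]
```

```bash
python3 -m jog '[[-0.1,0.0124,-0.0451,0,0],[-0.1,0.0124,-0.0451,0,0],[-0.1,0.0124,-0.0451,0,0],[-0.1,0.0124,-0.0451,0,0],[-0.1,0.0124,-0.0451,0,0]]'
python3 -m jog '[[-0.1,0.0124,-0.0451,0,0],[-0.1,0.0124,-0.0451,0,0],[-0.1,0.0124,-0.0451,0,0],[-0.1,0.0124,-0.0451,0,0],[-0.1,0.0124,-0.0451,0,0]]'
python3 -m jog '[[-0.1,0.0124,-0.0451,0,0],[-0.1,0.0124,-0.0451,0,0],[-0.1,0.0124,-0.0451,0.01,0],[-0.1,0.0124,-0.0451,0.015,0],[-0.1,0.0124,-0.0451,0.015,0]]'
python3 -m jog '[[-0.1,0,0,0,0],[-0.1,0,0,0,0]]'
python3 fl.py w29; python3 -c "
from h import *
go([.365,-.3112,.1865])"
```

```text
time_s: 57.25
position: [0.5113, 0.1312, 0.3627]
tcp_rot: [-0.001, 0.025, 1.0, -0.001]
wrist_force: [1.2, 0.1, -0.6]
gripper_width: 0.549
finger_force: 0.0
time_s: 57.75
position: [0.4377, -0.0907, 0.363]
tcp_rot: [-0.001, 0.025, 1.0, -0.0]
wrist_force: [1.5, -0.6, -0.6]
gripper_width: 0.549
finger_force: 0.0
time_s: 58.25
position: [0.3644, -0.3127, 0.3227]
tcp_rot: [-0.0, 0.025, 1.0, 0.0]
wrist_force: [1.3, 0.2, -0.0]
gripper_width: 0.553
finger_force: 0.0
time_s: 58.45
position: [0.3647, -0.3119, 0.3224]
tcp_rot: [-0.001, 0.027, 1.0, 0.001]
wrist_force: [-0.1, 0.9, -0.0]
gripper_width: 0.55
finger_force: 0.0
tab 0.0017465331759292776
none 0
2 3050 x ends [0.35290832 0.42152481] y at ends [-0.31134851 -0.31470299] yaw -2.7988113589558106 ztop 0.04533521527448082 minmax y mid [-0.32851448 -0.29581148]
3 2433 x ends [0.35281957 0.41804705] y at ends [-0.37301768 -0.37997948] yaw -6.092174925370573 ztop 0.0451956533497499 minmax y mid [-0.39137628 -0.3600138 ]
t 58.5 pos [ 0.3653 -0.3112  0.3231] x [-0.999  0.052  0.001] y [0.052 0.999 0.   ] z [-0.001  0.001 -1.   ]
shift mm [-24.6   2.5  -6.9]
yaw 177.0243271953815 [-3.78035032e-01  1.60378361e-01 -2.24251856e-01 -5.50847805e-05
 -1.18751415e+00 -1.24467625e+00]
t 58.5 pos [ 0.3653 -0.3112  0.3231] x [-0.999  0.052  0.001] y [0.052 0.999 0.   ] z [-0.001  0.001 -1.   ]
shift mm [ 2.000e-01 -1.000e-01  1.366e+02]
```

```bash
python3 -m jog '[[-0.1,0,0,0.045,0],[-0.1,0,0,0.045,0],[-0.1,0,0,0.04,0],[-0.1,0,0,0.0065,0],[-0.1,0,0,0,0]]'
python3 -m jog '[[1,0,0,0,0],[1,0,0,0,0],[1,0,0,0,0],[1,0,0,0,0]]' 20
python3 -m jog '[[1,0,0,-0.005,0],[1,-0.003,0,0,0],[1,-0.003,0,0,0],[1,0,0,0,0]]'
python3 -m jog '[[1,-0.002,0,0,0],[1,0,0,0,0],[1,0,0,0,0]]'
python3 -m jog '[[1,-0.003,0,0,0],[1,0,0,0,0],[1,0,0,0,0]]'
```

```text
time_s: 59.0
position: [0.3661, -0.3104, 0.1873]
tcp_rot: [-0.001, 0.024, 1.0, 0.0]
wrist_force: [0.3, 1.0, 0.8]
gripper_width: 0.55
finger_force: 0.0
time_s: 59.4
position: [0.3667, -0.3114, 0.1894]
tcp_rot: [0.002, 0.025, 1.0, -0.001]
wrist_force: [1.2, 2.2, 7.9]
gripper_width: 0.399
finger_force: 23.1
time_s: 59.8
position: [0.3719, -0.3115, 0.1921]
tcp_rot: [-0.0, 0.025, 1.0, 0.0]
wrist_force: [0.2, -0.3, -1.8]
gripper_width: 0.4
finger_force: 22.3
time_s: 60.1
position: [0.373, -0.3114, 0.1917]
tcp_rot: [-0.001, 0.026, 1.0, 0.0]
wrist_force: [-2.9, 0.4, -1.3]
gripper_width: 0.397
finger_force: 22.3
time_s: 60.4
position: [0.374, -0.3114, 0.1913]
tcp_rot: [-0.004, 0.026, 1.0, 0.001]
wrist_force: [-10.3, -1.3, 1.7]
gripper_width: 0.399
finger_force: 22.7
```

```bash
python3 -m jog '[[1,-0.003,0,-0.002,0],[1,-0.003,0,-0.003,0],[1,-0.002,0,-0.003,0],[1,-0.002,0,-0.003,0],[1,-0.002,0,-0.003,0]]'
python3 -m jog '[[1,-0.002,0,-0.004,0],[1,-0.002,0,-0.004,0],[1,0,0,0,0]]'
python3 tilt.py w30 | cut -c1-350
```

```text
time_s: 60.9
position: [0.3852, -0.3123, 0.2049]
tcp_rot: [-0.005, 0.026, 1.0, 0.001]
wrist_force: [-10.9, -2.6, -0.3]
gripper_width: 0.398
finger_force: 20.3
time_s: 61.2
position: [0.3912, -0.3123, 0.2138]
tcp_rot: [-0.002, 0.026, 1.0, 0.001]
wrist_force: [-7.0, 1.5, 2.8]
gripper_width: 0.396
finger_force: 20.8
TCP [ 0.3912 -0.3123  0.2138] ridge: worldlike x(mm ahead of tcp) -> z mm
[(48, 49.1, 36), (44, 50.3, 43), (40, 52.1, 57), (36, 54.2, 65), (32, 55.8, 51), (28, 57.5, 61), (24, 59.4, 71), (20, 61.0, 68), (16, 63.0, 83), (12, 64.7, 86), (8, 65.8, 133), (4, 67.1, 178), (0, 69.2, 190), (-4, 71.1, 199), (-8, 72.9, 233), (-12, 118.4, 786), (-16, 42.7, 257), (-20, 42.7, 208), (-24, 44.4, 219), (-28, 11.8, 204), (-32, 10.8, 105)
```

```bash
python3 -m jog '[[1,-0.0035,0,-0.002,0],[1,-0.004,0,-0.0025,0],[1,-0.004,0,-0.002,0],[1,0,0,0,0]]'
python3 -m jog '[[1,-0.004,0,-0.002,0],[1,-0.004,0,-0.002,0],[1,0,0,0,0]]'
python3 -m jog '[[1,-0.004,0,-0.001,0],[1,-0.003,0,-0.001,0],[1,0,0,0,0]]'
python3 tilt.py w31
```

```text
time_s: 61.65
position: [0.4025, -0.3129, 0.2204]
tcp_rot: [-0.003, 0.026, 1.0, 0.001]
wrist_force: [-8.4, 1.5, 4.8]
gripper_width: 0.405
finger_force: 20.8
time_s: 61.95
position: [0.4111, -0.3133, 0.2244]
tcp_rot: [-0.002, 0.025, 1.0, 0.0]
wrist_force: [-5.4, 1.4, 1.7]
gripper_width: 0.401
finger_force: 20.5
time_s: 62.25
position: [0.4183, -0.3137, 0.2264]
tcp_rot: [-0.001, 0.025, 1.0, 0.0]
wrist_force: [-5.7, 2.3, 2.3]
gripper_width: 0.398
finger_force: 20.4
TCP [ 0.4183 -0.3137  0.2264] ridge: worldlike x(mm ahead of tcp) -> z mm
[(28, 49.5, 15), (20, 20.1, 52), (16, 20.5, 87), (12, 19.9, 95), (8, 22.8, 48), (4, 27.7, 52), (0, 33.2, 58), (-4, 37.9, 64), (-8, 93.1, 223), (-12, 132.7, 599), (-16, 52.1, 70), (-20, 56.9, 82), (-24, 62.1, 91), (-28, 67.5, 99), (-32, 73.3, 139), (-36, 73.1, 96), (-40, 11.7, 14), (-44, 11.7, 15), (-48, 11.6, 11), (-52, 11.6, 18), (-56, 11.7, 20), (-60, 11.7, 8)]
```

Same course as the first (about 51°). Continue.

```bash
python3 -m jog '[[1,-0.004,0,-0.0005,0],[1,-0.003,0,0,0],[1,-0.004,0,0,0],[1,-0.003,0,0,0],[1,0,0,0,0]]'
python3 -m jog '[[1,-0.004,0,0,0],[1,-0.003,0,0.0005,0],[1,-0.004,0,0.0005,0],[1,-0.004,0,0.0005,0],[1,0,0,0,0]]'
python3 tilt.py w32
```

```text
time_s: 62.8
position: [0.4328, -0.3145, 0.2272]
tcp_rot: [-0.0, 0.025, 1.0, 0.0]
wrist_force: [-4.2, 2.3, 2.4]
gripper_width: 0.402
finger_force: 21.1
time_s: 63.3
position: [0.4482, -0.3154, 0.2256]
tcp_rot: [0.0, 0.025, 1.0, -0.0]
wrist_force: [-3.2, 0.3, 2.1]
gripper_width: 0.399
finger_force: 22.4
TCP [ 0.4483 -0.3154  0.2257] ridge: worldlike x(mm ahead of tcp) -> z mm
[(8, 35.6, 158), (4, 56.2, 263), (0, 83.2, 537), (-4, 92.8, 90), (-8, 127.2, 12), (-12, 132.3, 548), (-20, 11.4, 40), (-24, 23.5, 133), (-28, 47.9, 191), (-32, 81.8, 455), (-36, 11.6, 98), (-40, 11.4, 65), (-44, 11.2, 67), (-48, 11.3, 59), (-52, 11.3, 67), (-56, 11.2, 58), (-60, 11.4, 34)]
```

```bash
python3 -m jog '[[1,0,0,-0.003,0],[1,0.018,0,0,0],[1,0.02,0,0,0],[1,0,0,0,0],[1,0,0,0.008,0]]'
python3 -m jog '[[1,0,0,0.002,0],[1,0,0,0.001,0],[1,0,0,0,0],[1,0,0,0.001,0],[1,0,0,0,0]]'
python3 -m jog '[[1,0,0,0.001,0],[1,-0.002,0,0.001,0],[1,-0.002,0,0.001,0],[0.05,0,0,0,0],[0.05,0,0,0,0]]'
python3 -m jog '[[0,0,0,0,0],[0,0,0,0,0],[0,0,0,0,0]]'
python3 tilt.py w33
```

```text
time_s: 63.85
position: [0.411, -0.3138, 0.222]
tcp_rot: [0.002, 0.025, 1.0, -0.001]
wrist_force: [0.8, 0.4, -1.7]
gripper_width: 0.402
finger_force: 22.0
time_s: 64.35
position: [0.4104, -0.3135, 0.217]
tcp_rot: [0.0, 0.025, 1.0, -0.0]
wrist_force: [-0.2, 1.0, 0.3]
gripper_width: 0.402
finger_force: 22.1
time_s: 64.85
position: [0.414, -0.3136, 0.2137]
tcp_rot: [0.0, 0.025, 1.0, -0.0]
wrist_force: [-0.3, -0.1, 0.3]
gripper_width: 0.477
finger_force: 0.0
time_s: 65.15
position: [0.4139, -0.3136, 0.2136]
tcp_rot: [-0.0, 0.025, 1.0, 0.0]
wrist_force: [0.8, 0.3, 0.5]
gripper_width: 0.501
finger_force: 0.0
TCP [ 0.414  -0.3136  0.2136] ridge: worldlike x(mm ahead of tcp) -> z mm
[(12, 80.1, 4), (8, 61.1, 1222), (4, 71.5, 6), (-8, 115.2, 13), (-12, 120.2, 546), (-20, 79.9, 2), (-24, 60.7, 1199), (-28, 11.0, 111), (-32, 10.8, 106), (-36, 10.9, 110), (-40, 10.9, 107), (-44, 10.9, 107), (-48, 10.7, 111), (-52, 10.8, 112), (-56, 10.8, 105), (-60, 10.8, 60)]
```

```bash
python3 -m jog '[[0,0.006,0,-0.014,0],[0,0,0,0,0],[1,0,0,0,0],[1,0,0,0,0],[1,0,0,0,0]]' 40
python3 -m jog '[[1,0,0,0,0],[1,0,0,-0.01,0],[1,0,0,-0.04,0],[1,0,0,-0.045,0],[1,0,0,-0.04,0]]'
python3 -m jog '[[1,-0.0041,0.0438,0,0],[1,-0.0041,0.0438,0,0],[1,-0.0041,0.0438,0,0],[1,-0.0041,0.0438,0,0],[1,-0.0041,0.0438,0,0]]'
python3 -m jog '[[1,-0.0041,0.0438,0,0],[1,-0.0041,0.0438,0,0],[1,-0.0041,0.0438,0,0],[1,-0.0041,0.0438,0,0],[1,-0.0041,0.0438,0,0]]'
python3 -m jog '[[1,-0.0041,0.0438,0,0],[1,-0.0041,0.0438,0,0],[1,-0.0041,0.0438,0,0],[1,-0.0041,0.0438,0,0],[1,-0.0041,0.0438,0,0]]'
python3 -m jog '[[1,-0.0041,0.0438,0,0],[1,-0.0041,0.0438,0,0],[1,0,0,0,0],[1,0,0,0,0]]'
python3 -c "
from h import *
go([.5158,.4268,.2605])"; python3 seat.py w34
```

```text
time_s: 65.7
position: [0.4084, -0.3134, 0.2282]
tcp_rot: [0.0, 0.025, 1.0, -0.0]
wrist_force: [-2.0, 0.9, 7.3]
gripper_width: 0.4
finger_force: 39.3
time_s: 66.2
position: [0.4078, -0.3132, 0.3644]
tcp_rot: [-0.0, 0.025, 1.0, 0.0]
wrist_force: [1.5, -0.4, -1.3]
gripper_width: 0.392
finger_force: 40.3
time_s: 66.7
position: [0.4394, -0.0939, 0.3625]
tcp_rot: [-0.0, 0.026, 1.0, 0.0]
wrist_force: [0.3, -0.8, -0.3]
gripper_width: 0.396
finger_force: 40.6
time_s: 67.2
position: [0.4709, 0.124, 0.3625]
tcp_rot: [-0.0, 0.025, 1.0, -0.0]
wrist_force: [0.6, -0.9, -1.6]
gripper_width: 0.396
finger_force: 40.6
time_s: 67.7
position: [0.5027, 0.3416, 0.3622]
tcp_rot: [-0.0, 0.025, 1.0, -0.0]
wrist_force: [1.2, 0.6, -2.0]
gripper_width: 0.402
finger_force: 40.6
time_s: 68.1
position: [0.5153, 0.4279, 0.3609]
tcp_rot: [-0.001, 0.025, 1.0, -0.001]
wrist_force: [-0.3, -0.6, -2.1]
gripper_width: 0.395
finger_force: 40.7
t 68.1 pos [0.5153 0.4279 0.3609] x [-0.999  0.05   0.002] y [ 0.05   0.999 -0.002] z [-0.002 -0.002 -1.   ]
shift mm [ -0.8  -0.9 100.4]
[ 150  144   56   59 2594] [55.6, 59.3] [0.48852438 0.33144632 0.044     ]
[ 252  167   60   49 2187] [58.0, 60.8] [0.51599343 0.42703339 0.044     ]
[187 241  47  30 456] [33.3, 47.7] [0.5762476  0.35172901 0.044     ]
t 68.15 pos [0.5154 0.4269 0.3618] x [-0.999  0.051  0.001] y [ 0.051  0.999 -0.002] z [-0.001 -0.001 -1.   ]
shift mm [-16.4 -56.5   1.8]
```

```bash
python3 -m jog '[[1,-0.0005,0,0.04,0],[1,0,0,0.03,0],[1,0,0,0.02,0],[1,0,0,0.01,0],[1,0,0,0.003,0]]'
python3 -m jog '[[1,0,0,0,0],[1,0,0,0.002,0],[1,0,0,0,0],[1,0,0,0,0]]'
python3 -m jog '[[1,0,0,0.0015,0],[1,0,0,0,0],[1,0,0,0,0]]'
python3 -m jog '[[1,0,0,0.001,0],[1,0,0,0,0],[1,0,0,0,0]]'
```

```text
time_s: 68.65
position: [0.5161, 0.4258, 0.2593]
tcp_rot: [-0.0, 0.026, 1.0, -0.001]
wrist_force: [-0.1, -0.9, -1.3]
gripper_width: 0.394
finger_force: 40.8
time_s: 69.05
position: [0.5161, 0.4269, 0.2584]
tcp_rot: [0.0, 0.025, 1.0, 0.0]
wrist_force: [0.5, -0.1, -2.1]
gripper_width: 0.398
finger_force: 40.8
time_s: 69.35
position: [0.516, 0.4268, 0.2561]
tcp_rot: [-0.0, 0.025, 1.0, -0.0]
wrist_force: [0.3, -0.1, -1.4]
gripper_width: 0.396
finger_force: 40.8
time_s: 69.65
position: [0.516, 0.4268, 0.2552]
tcp_rot: [-0.0, 0.025, 1.0, -0.0]
wrist_force: [-0.4, 0.0, -1.7]
gripper_width: 0.398
finger_force: 40.9
```

```bash
python3 -m jog '[[1,0,0,0.0015,0],[1,0,0,0,0],[1,0,0,0,0]]'
python3 -m jog '[[0,0,0,0,0],[0,0,0,0,0],[0,0,0,0,0],[0,0,0,-0.02,0],[0,0,0,-0.045,0]]' 20
python3 -m jog '[[0,0,0,-0.045,0],[0,0,0,0,0],[0,0,0,0,0],[0,0,0,0,0]]'
python3 rim.py w35
python3 -m jog '[[-0.1,0.0061,-0.0449,0,0],[-0.1,0.0061,-0.0449,0,0],[-0.1,0.0061,-0.0449,0,0],[-0.1,0.0061,-0.0449,0,0],[-0.1,0.0061,-0.0449,0,0]]'
python3 -m jog '[[-0.1,0.0061,-0.0449,0,0],[-0.1,0.0061,-0.0449,0,0],[-0.1,0.0061,-0.0449,0,0],[-0.1,0.0061,-0.0449,0,0],[-0.1,0.0061,-0.0449,0,0]]'
python3 -m jog '[[-0.1,0.0061,-0.0449,0,0],[-0.1,0.0061,-0.0449,0,0],[-0.1,0.0061,-0.0449,0,0],[-0.1,0.0061,-0.0449,0,0],[-0.1,0.0061,-0.0449,0,0]]'
python3 -m jog '[[-0.1,0.0061,-0.0449,0.01,0],[-0.1,0.0061,-0.0449,0.015,0],[-0.1,0.0061,-0.0449,0.015,0],[-0.1,0,0,0,0],[-0.1,0,0,0,0]]'
python3 -m jog '[[-0.1,0,0,0,0],[-0.1,0,0,0,0]]'
python3 fl.py w36; python3 -c "
from h import *
go([.3655,-.3745,.1875])"
```

```text
time_s: 69.95
position: [0.516, 0.4267, 0.2549]
tcp_rot: [0.0, 0.025, 1.0, 0.0]
wrist_force: [-3.5, -2.3, 5.7]
gripper_width: 0.396
finger_force: 41.6
time_s: 70.45
position: [0.5152, 0.4262, 0.3145]
tcp_rot: [-0.003, 0.026, 1.0, -0.003]
wrist_force: [0.5, 1.1, -0.9]
gripper_width: 0.504
finger_force: 0.0
time_s: 70.85
position: [0.5158, 0.4267, 0.3623]
tcp_rot: [-0.001, 0.026, 1.0, -0.001]
wrist_force: [-0.1, 0.1, -0.5]
gripper_width: 0.498
finger_force: 0.0
far 163 top centre 576.8712158203125 347.7828063964844 r 14.32373332977295 ztop [0.10659539 0.1082137 ] plane slope deg [ 0.63696013 -1.2104375 ]
left 768 top centre 513.8468627929688 426.92962646484375 r 18.067359924316406 ztop [0.10680138 0.10839472] plane slope deg [-0.21834222  0.11355907]
low none 0
time_s: 71.4
position: [0.4733, 0.2022, 0.3624]
tcp_rot: [-0.001, 0.025, 1.0, -0.001]
wrist_force: [0.7, -0.4, -0.1]
gripper_width: 0.549
finger_force: 0.0
time_s: 71.9
position: [0.4312, -0.0202, 0.3628]
tcp_rot: [-0.001, 0.025, 1.0, -0.0]
wrist_force: [1.0, -1.3, 0.2]
gripper_width: 0.552
finger_force: 0.0
time_s: 72.4
positio
[... 343 characters left out ...]
[0.0, 0.025, 1.0, -0.0]
wrist_force: [0.6, 1.0, 0.9]
gripper_width: 0.551
finger_force: 0.0
tab 0.0012732986273513518
none 0
none 0
3 2887 x ends [0.35194562 0.42047022] y at ends [-0.37641253 -0.37878208] yaw -1.9804705576982387 ztop 0.045200849353583185 minmax y mid [-0.39164819 -0.36060951]
t 73.15 pos [ 0.3657 -0.3739  0.3242] x [-0.999  0.049 -0.001] y [ 0.049  0.999 -0.   ] z [ 0.001 -0.    -1.   ]
shift mm [-21.2  65.   -5.8]
yaw 177.18239331129163 [-4.96833488e-01  2.41025979e-01 -1.18331178e-01 -4.23834701e-05
 -1.21049472e+00 -1.12312459e+00]
t 73.15 pos [ 0.3657 -0.3739  0.3242] x [-0.999  0.049 -0.001] y [ 0.049  0.999 -0.   ] z [ 0.001 -0.    -1.   ]
shift mm [  0.3  -0.6 136.7]
```

```bash
python3 -m jog '[[-0.1,0,-0.0018,0.045,0],[-0.1,0,0,0.045,0],[-0.1,0,0,0.04,0],[-0.1,0,0,0.0065,0],[-0.1,0,0,0,0]]'
python3 -m jog '[[1,0,0,0,0],[1,0,0,0,0],[1,0,0,0,0],[1,0,0,0,0]]' 20
python3 -m jog '[[1,0,0,-0.005,0],[1,-0.002,0,0,0],[1,-0.001,0,0,0],[1,0,0,0,0]]'
python3 -m jog '[[1,-0.002,0,0,0],[1,0,0,0,0],[1,0,0,0,0]]'
python3 -m jog '[[1,-0.002,0,0,0],[1,0,0,0,0],[1,0,0,0,0]]'
```

```text
time_s: 73.65
position: [0.3655, -0.3762, 0.1873]
tcp_rot: [-0.001, 0.025, 1.0, 0.0]
wrist_force: [0.2, -0.0, 0.6]
gripper_width: 0.554
finger_force: 0.0
time_s: 74.05
position: [0.3661, -0.377, 0.1896]
tcp_rot: [0.002, 0.025, 1.0, -0.001]
wrist_force: [0.6, 1.7, 6.8]
gripper_width: 0.397
finger_force: 23.1
time_s: 74.45
position: [0.3682, -0.3767, 0.192]
tcp_rot: [-0.0, 0.025, 1.0, 0.0]
wrist_force: [-0.5, 0.0, -1.9]
gripper_width: 0.401
finger_force: 22.1
time_s: 74.75
position: [0.3693, -0.3767, 0.1917]
tcp_rot: [-0.001, 0.026, 1.0, 0.0]
wrist_force: [-4.9, 0.6, -0.5]
gripper_width: 0.399
finger_force: 22.2
time_s: 75.05
position: [0.37, -0.3768, 0.1917]
tcp_rot: [-0.003, 0.026, 1.0, 0.001]
wrist_force: [-10.9, -0.9, 2.9]
gripper_width: 0.402
finger_force: 22.6
```

```bash
python3 -m jog '[[1,-0.003,0,-0.002,0],[1,-0.003,0,-0.003,0],[1,-0.002,0,-0.003,0],[1,-0.002,0,-0.003,0],[1,-0.002,0,-0.003,0]]'
python3 -m jog '[[1,-0.002,0,-0.004,0],[1,-0.002,0,-0.004,0],[1,0,0,0,0]]'
python3 tilt.py w37 | cut -c1-350
python3 -m jog '[[1,-0.0035,0,-0.002,0],[1,-0.004,0,-0.0025,0],[1,-0.004,0,-0.002,0],[1,0,0,0,0]]'
python3 -m jog '[[1,-0.004,0,-0.002,0],[1,-0.004,0,-0.002,0],[1,0,0,0,0]]'
python3 -m jog '[[1,-0.004,0,-0.001,0],[1,-0.003,0,-0.001,0],[1,0,0,0,0]]'
python3 tilt.py w38
```

```text
time_s: 75.55
position: [0.3811, -0.3774, 0.205]
tcp_rot: [-0.004, 0.026, 1.0, 0.001]
wrist_force: [-10.9, -1.6, -0.1]
gripper_width: 0.4
finger_force: 22.1
time_s: 75.85
position: [0.387, -0.3774, 0.2138]
tcp_rot: [-0.002, 0.026, 1.0, 0.001]
wrist_force: [-7.3, 2.0, 3.0]
gripper_width: 0.397
finger_force: 22.1
TCP [ 0.387  -0.3774  0.2139] ridge: worldlike x(mm ahead of tcp) -> z mm
[(48, 49.3, 41), (44, 50.9, 46), (40, 52.9, 59), (36, 54.5, 49), (32, 55.9, 62), (28, 57.7, 63), (24, 59.6, 67), (20, 61.3, 74), (16, 63.1, 89), (12, 64.6, 75), (8, 65.8, 139), (4, 67.6, 177), (0, 68.7, 198), (-4, 70.7, 201), (-8, 72.6, 235), (-12, 118.6, 780), (-16, 42.3, 261), (-20, 42.4, 209), (-24, 44.0, 220), (-28, 12.3, 193), (-32, 10.8, 110)
time_s: 76.3
position: [0.3983, -0.3781, 0.2204]
tcp_rot: [-0.002, 0.025, 1.0, 0.001]
wrist_force: [-8.3, 1.7, 4.4]
gripper_width: 0.4
finger_force: 22.1
time_s: 76.6
position: [0.4068, -0.3785, 0.2244]
tcp_rot: [-0.002, 0.025, 1.0, 0.001]
wrist_force: [-6.0, 1.7, 2.3]
gripper_width: 0.4
finger_force: 21.8
time_s: 76.9
position: [0.414, -0.3789, 0.2264]
tcp_rot: [-0.001, 0.025, 1.0, 0.0]
wrist_force: [-5.5, 2.7, 1.4]
gripper_width: 0.402
finger_force: 21.7
TCP [ 0.4139 -0.3789  0.2264] ridge: worldlike x(mm ahead of tcp) -> z mm
[(32, 44.1, 14), (24, 56.3, 2), (20, 19.7, 71), (16, 20.0, 84), (12, 19.8, 93), (8, 23.9, 49), (4, 28.6, 57), (0, 35.3, 71), (-4, 38.7, 69), (-8, 92.7, 200), (-12, 132.2, 626), (-16, 52.3, 69), (-20, 57.0, 86), (-24, 62.1, 93), (-28, 67.0, 112), (-32, 72.5, 146), (-36, 72.5, 88), (-40, 11.7, 13), (-44, 11.6, 16), (-48, 11.7, 12), (-52, 11.5, 13), (-56, 11.7, 17), (-60, 11.8, 13)]
```

```bash
python3 -m jog '[[1,-0.004,0,-0.0005,0],[1,-0.003,0,0,0],[1,-0.004,0,0,0],[1,-0.003,0,0,0],[1,0,0,0,0]]'
python3 -m jog '[[1,-0.004,0,0,0],[1,-0.003,0,0.0005,0],[1,-0.004,0,0.0005,0],[1,-0.004,0,0.0005,0],[1,0,0,0,0]]'
python3 tilt.py w39|cut -c1-200
python3 -m jog '[[1,0,0,-0.003,0],[1,0.018,0,0,0],[1,0.02,0,0,0],[1,0,0,0,0],[1,0,0,0.008,0]]'
python3 -m jog '[[1,0,0,0.002,0],[1,0,0,0.001,0],[1,0,0,0,0],[1,0,0,0.001,0],[1,0,0,0,0]]'
python3 -m jog '[[1,0,0,0.001,0],[1,-0.002,0,0.001,0],[1,-0.002,0,0.001,0],[0.05,0,0,0,0],[0.05,0,0,0,0]]'
python3 -m jog '[[0,0,0,0,0],[0,0,0,0,0],[0,0,0,0,0]]'
python3 tilt.py w40
```

```text
time_s: 77.45
position: [0.4283, -0.3796, 0.2273]
tcp_rot: [-0.001, 0.025, 1.0, 0.0]
wrist_force: [-4.9, 2.1, 3.8]
gripper_width: 0.403
finger_force: 22.3
time_s: 77.95
position: [0.4433, -0.3805, 0.2254]
tcp_rot: [-0.001, 0.025, 1.0, 0.0]
wrist_force: [-5.1, 0.7, 1.2]
gripper_width: 0.397
finger_force: 23.6
TCP [ 0.4432 -0.3805  0.2255] ridge: worldlike x(mm ahead of tcp) -> z mm
[(8, 37.0, 160), (4, 56.8, 235), (0, 81.6, 455), (-4, 92.7, 152), (-8, 126.8, 8), (-12, 132.1, 554), (-20, 11.2, 49), (-24, 23.2, 145), (-28, 47.2, 183), (-32, 81.1, 381), (-36, 11.7, 135), (-40, 11.0
time_s: 78.5
position: [0.4067, -0.3792, 0.2222]
tcp_rot: [0.003, 0.025, 1.0, -0.001]
wrist_force: [0.0, 0.8, -1.7]
gripper_width: 0.397
finger_force: 23.2
time_s: 79.0
position: [0.406, -0.3787, 0.2171]
tcp_rot: [0.0, 0.025, 1.0, -0.0]
wrist_force: [-0.2, 1.3, 1.6]
gripper_width: 0.397
finger_force: 23.4
time_s: 79.5
position: [0.4096, -0.3789, 0.2136]
tcp_rot: [0.0, 0.025, 1.0, -0.0]
wrist_force: [-0.6, 0.6, -0.4]
gripper_width: 0.481
finger_force: 0.0
time_s: 79.8
position: [0.4095, -0.3789, 0.2135]
tcp_rot: [-0.0, 0.026, 1.0, 0.0]
wrist_force: [0.5, -0.3, 0.0]
gripper_width: 0.505
finger_force: 0.0
TCP [ 0.4095 -0.3789  0.2136] ridge: worldlike x(mm ahead of tcp) -> z mm
[(12, 80.4, 25), (8, 60.7, 1183), (-8, 115.4, 15), (-12, 120.1, 539), (-20, 80.6, 37), (-24, 58.7, 1221), (-28, 10.8, 104), (-32, 10.9, 108), (-36, 11.0, 106), (-40, 10.9, 107), (-44, 10.9, 107), (-48, 10.9, 111), (-52, 10.8, 114), (-56, 10.9, 106), (-60, 10.9, 59)]
```

```bash
python3 -m jog '[[0,0.0055,0,-0.014,0],[0,0,0,0,0],[1,0,0,0,0],[1,0,0,0,0],[1,0,0,0,0]]' 40
python3 -m jog '[[1,0,0,0,0],[1,0,0,-0.01,0],[1,0,0,-0.04,0],[1,0,0,-0.045,0],[1,0,0,-0.04,0]]'
python3 -m jog '[[1,-0.003,0.0446,0,0],[1,-0.003,0.0446,0,0],[1,-0.003,0.0446,0,0],[1,-0.003,0.0446,0,0],[1,-0.003,0.0446,0,0]]'
python3 -m jog '[[1,-0.003,0.0446,0,0],[1,-0.003,0.0446,0,0],[1,-0.003,0.0446,0,0],[1,-0.003,0.0446,0,0],[1,-0.003,0.0446,0,0]]'
python3 -m jog '[[1,-0.003,0.0446,0,0],[1,-0.003,0.0446,0,0],[1,-0.003,0.0446,0,0],[1,-0.003,0.0446,0,0],[1,-0.003,0.0446,0,0]]'
python3 -m jog '[[1,-0.003,0.0446,0,0],[1,0,0,0,0],[1,0,0,0,0],[1,0,0,0,0]]'
python3 -c "
from h import *
go([.4882,.331,.2605])"; python3 seat.py w41
```

```text
time_s: 80.35
position: [0.4044, -0.3789, 0.2292]
tcp_rot: [0.001, 0.025, 1.0, -0.001]
wrist_force: [-1.1, 0.8, 8.0]
gripper_width: 0.396
finger_force: 39.8
time_s: 80.85
position: [0.4038, -0.3784, 0.3648]
tcp_rot: [0.0, 0.025, 1.0, -0.0]
wrist_force: [0.8, 0.2, -1.2]
gripper_width: 0.396
finger_force: 40.3
time_s: 81.35
position: [0.4299, -0.1549, 0.3629]
tcp_rot: [0.0, 0.026, 1.0, 0.0]
wrist_force: [1.1, 0.0, -2.0]
gripper_width: 0.393
finger_force: 40.5
time_s: 81.85
position: [0.4562, 0.0671, 0.363]
tcp_rot: [-0.0, 0.025, 1.0, 0.0]
wrist_force: [1.2, -1.2, -1.3]
gripper_width: 0.395
finger_force: 40.5
time_s: 82.35
position: [0.4827, 0.289, 0.3628]
tcp_rot: [-0.0, 0.025, 1.0, -0.0]
wrist_force: [1.6, -0.7, -1.1]
gripper_width: 0.394
finger_force: 40.5
time_s: 82.75
position: [0.4882, 0.3311, 0.3627]
tcp_rot: [-0.0, 0.026, 1.0, -0.0]
wrist_force: [-0.2, -0.3, -0.7]
gripper_width: 0.392
finger_force: 40.7
t 82.75 pos [0.4882 0.3311 0.3627] x [-0.999  0.051  0.   ] y [ 0.051  0.999 -0.   ] z [-0. -0. -1.]
shift mm [ -0.   -0.  102.2]
[ 252  165   60   50 2292] [58.7, 60.7] [0.48800728 0.3313678  0.044     ]
[355 190  54  55 807] [52.6, 56.5] [0.515373   0.42698876 0.044     ]
t 82.8 pos [0.4883 0.3308 0.363 ] x [-0.999  0.052  0.   ] y [ 0.052  0.999 -0.   ] z [-0. -0. -1.]
shift mm [-38.7  41.    3. ]
```

```bash
python3 -m jog '[[1,0,0,0.04,0],[1,0,0,0.03,0],[1,0,0,0.02,0],[1,0,0,0.01,0],[1,0,0,0.004,0]]'
python3 -m jog '[[1,0,0,0,0],[1,0,0,0.002,0],[1,0,0,0,0],[1,0,0,0,0]]'
python3 -m jog '[[1,0,0,0.0015,0],[1,0,0,0,0],[1,0,0,0,0]]'
python3 -m jog '[[1,0,0,0.001,0],[1,0,0,0,0],[1,0,0,0,0]]'
```

```text
time_s: 83.3
position: [0.4884, 0.3308, 0.2584]
tcp_rot: [-0.0, 0.026, 1.0, -0.0]
wrist_force: [0.6, -0.0, -1.3]
gripper_width: 0.393
finger_force: 40.7
time_s: 83.7
position: [0.4885, 0.3318, 0.2574]
tcp_rot: [0.0, 0.025, 1.0, 0.0]
wrist_force: [-0.6, 0.2, -1.5]
gripper_width: 0.394
finger_force: 40.7
time_s: 84.0
position: [0.4885, 0.3318, 0.2559]
tcp_rot: [0.001, 0.025, 1.0, 0.0]
wrist_force: [-0.9, -0.3, 3.3]
gripper_width: 0.397
finger_force: 41.2
time_s: 84.3
position: [0.4885, 0.3318, 0.2558]
tcp_rot: [0.001, 0.025, 1.0, 0.0]
wrist_force: [-3.2, -0.8, 8.0]
gripper_width: 0.397
finger_force: 42.1
```

```bash
python3 -m jog '[[0,0,0,0,0],[0,0,0,0,0],[0,0,0,0,0],[0,0,0,-0.02,0],[0,0,0,-0.045,0]]' 20
python3 -m jog '[[0,0,0,-0.045,0],[0,0.03,0,-0.02,0],[0,0.03,0,0,0],[0,0,0,0,0],[0,0,0,0,0]]'
python3 rim.py w42; python3 - <<'E'
from h import *
C,W=cloud('w42');p=np.load('pics/w42.npz')['p']
m=(p.min(-1)>190)&(W[...,2]>.025)&(W[...,2]<.042)&(np.hypot(W[...,0]-.529,W[...,1]-.37)<.12);P=W[m]
for i in range(3):
    A=np.c_[P[:,:2],np.ones(len(P))];k=np.linalg.lstsq(A,P[:,2],rcond=None)[0];r=P[:,2]-A@k;P=P[abs(r)<2.5*r.std()]
print('plate slope',np.degrees(k[:2]),len(P),P[:,2].mean())
t=(abs(W[...,2])<.006)&(np.hypot(W[...,0]-.45,W[...,1]-.3)<.25);Q=W[t];print('table slope',np.degrees(np.linalg.lstsq(np.c_[Q[:,:2],np.ones(len(Q))],Q[:,2],rcond=None)[0][:2]))
E
python3 -m jog '[[0,-0.02,-0.045,0,0],[0,-0.02,-0.045,0,0],[0,-0.02,-0.045,0,0],[0,-0.02,-0.045,0,0],[0,-0.02,-0.045,0,0]]'
python3 -m jog '[[-1,-0.02,-0.03,0,0],[-1,0,0,0,0],[-1,0,0,0,0]]'
python3 lev.py w43; python3 -c "
from h import *
go([.56,.06,.3])"
```

```text
time_s: 84.8
position: [0.4874, 0.331, 0.3155]
tcp_rot: [-0.004, 0.026, 1.0, -0.003]
wrist_force: [0.6, 1.3, -0.3]
gripper_width: 0.5
finger_force: 0.0
time_s: 85.3
position: [0.4281, 0.3347, 0.3843]
tcp_rot: [0.0, 0.025, 1.0, 0.0]
wrist_force: [0.6, -0.3, -1.3]
gripper_width: 0.499
finger_force: 0.0
far 279 top centre 582.8477172851562 355.5050048828125 r 17.76654815673828 ztop [0.1055998  0.10811764] plane slope deg [1.75605388 0.19621708]
left 421 top centre 513.9921875 427.1156005859375 r 18.347429275512695 ztop [0.10603797 0.10811132] plane slope deg [-0.67815861  1.08503226]
low 572 top centre 487.26947021484375 332.4142761230469 r 18.377452850341797 ztop [0.10639542 0.1083638 ] plane slope deg [-0.09953316 -0.03846938]
plate slope [-0.03057971  0.02784756] 5187 0.034160174826651936
table slope [0.08176176 0.05501096]
time_s: 85.85
position: [0.5179, 0.1026, 0.3836]
tcp_rot: [-0.0, 0.026, 1.0, -0.0]
wrist_force: [0.4, 0.5, -0.4]
gripper_width: 0.502
finger_force: 0.0
time_s: 86.15
position: [0.5361, 0.0728, 0.3832]
tcp_rot: [-0.001, 0.027, 1.0, -0.0]
wrist_force: [-0.7, -0.1, -0.1]
gripper_width: 0.98
finger_force: 0.0
[254 194  38  36 977] [0.56167231 0.06341083 0.0306    ]
z 0.03184500935783087
t 86.2 pos [0.5357 0.0736 0.3834] x [-0.999  0.052  0.001] y [ 0.052  0.999 -0.   ] z [-0.001 -0.    -1.   ]
shift mm [-25.1 -12.3  83.4]
```

```bash
python3 -m jog '[[-1,-0.012,-0.006,0.03,0],[-1,-0.012,-0.006,0.03,0],[-1,0,0,0,0],[-1,0,0,0,0],[-1,0,0,0,0]]'
python3 -m jog '[[-1,0,0,0,0],[-1,0,0,0,0]]'
python3 lev.py w44; python3 - <<'E'
from h import *
p=np.load('pics/w44.npz')['p'];u,v=[int(q) for q in proj('wrist',[.5612,.0597,.016])];r=70;q=p[v-r:v+r,u-r:u+r];h=cv2.cvtColor(q,cv2.COLOR_BGR2HSV).astype(int)
m=((h[...,0]<14)&(h[...,1]>90)&(h[...,2]<140)).astype(np.uint8);n,l,s,c=cv2.connectedComponentsWithStats(m);k=1+np.argmax(s[1:,4])
cn=max(cv2.findContours((l==k).astype(np.uint8),0,2)[0],key=cv2.contourArea);e=cv2.fitEllipse(cv2.convexHull(cn));print(s[k],e,pt('wrist',u-r+e[0][0],v-r+e[0][1],.014))
E
```

```text
time_s: 86.7
position: [0.5588, 0.0615, 0.3259]
tcp_rot: [0.001, 0.025, 1.0, 0.0]
wrist_force: [-0.2, 0.3, -0.1]
gripper_width: 1.0
finger_force: 0.0
time_s: 86.9
position: [0.5586, 0.0611, 0.3255]
tcp_rot: [0.001, 0.025, 1.0, 0.0]
wrist_force: [0.0, -1.2, 0.1]
gripper_width: 1.0
finger_force: 0.0
[ 259  183   47   44 1469] [0.56152101 0.06204144 0.0306    ]
z 0.03156950381605005
[  34   35   73   70 1585] ((69.85157012939453, 69.28305053710938), (70.4646987915039, 72.53125), 90.88043975830078) [0.56033903 0.05936471 0.014     ]
```

```bash
sed 's/\[.529,.3697,.0566\]/[.5615,.062,.0306]/; s/,.0566)/,.0306)/g' bub.py > bub2.py; python3 bub2.py wrist w45; python3 lev.py w46
```

```text
lime [  37   40   47   43 1468] c 282.07981872558594 204.95220947265625 (43.544403076171875, 46.19682312011719) bubble n 109 282.1926605504587 205.04587155963304
level [0.56152121 0.06199509 0.0306    ] offset mm [0.08769264 0.09162706] 0.12682868747272216
[ 260  184   46   44 1474] [0.56156624 0.06209987 0.0306    ]
z 0.031574534170523035
```

Level lies dead flat in the cradle; everything is in place and the hand is clear.

```bash
python3 -c "
from h import *
print(manip.finish_job())"
```

```text
the job is handed in; nothing more can be done
None
```

I handed the job in at about 87 s: the plate was levelled (bubble about 0.3 mm off centre), the level is flat in its cradle, and all three flasks stand upright and fully down in their own rubber bases; on my first try the wedge landed on top of the plate corner and I had to re-seat it, and the judge returned no verdict.

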